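Put the cast figures on their own plinths

TASK

The four resin figures have been stood on the wrong plinths. Before gluing, move each figure to the plinth whose outline has the shape and size of its foot (larger round, smaller round, square, long), standing upright in the middle of it with square and long feet lined up with the plinth, either way round; a plinth holds only one figure, so park one on the empty turntable when you need a free spot. Leave the plinths and the glue bottle where they stand, and let no figure fall over.

Things in the scene. Friction and masses are not known exactly. Their poses are not given: they have to be found in the camera images.
- owl: Owl figure on the LARGER ROUND foot, 60 mm in diameter. Cream resin, loose. Origin: centre of the foot's underside, z up, face towards -x. Foot 8 mm thick. 88 mm high with two pointed ear tufts, egg-shaped body 47 mm thick; flat folded wings on its +y and -y sides make it 54 mm wide. Grip across y on the wings, 44 mm above the underside. About 0.16 kg.
- rabbit: Rabbit figure on the SMALLER ROUND foot, 42 mm in diameter. Cream resin, loose. Origin: centre of the foot's underside, z up, face towards -x. Foot 8 mm thick. 87 mm high with two upright ears, round straight body 33 mm in diameter from 18 to 42 mm above the underside, head above it. Grip across y, 38 mm above the underside. About 0.07 kg.
- bear: Sitting bear on the SQUARE foot, 52 x 52 mm (sides along x and y). Cream resin, loose. Origin: centre of the foot's underside, z up, face towards -x. Foot 8 mm thick. 84 mm high, round straight body 43 mm in diameter from 20 to 42 mm above the underside, head with two small round ears, legs and arms forward. Grip across y, 40 mm above the underside. About 0.14 kg.
- elephant: Standing elephant on the LONG foot with half-round ends, 72 (x) x 40 (y) mm. Cream resin, loose. Origin: centre of the foot's underside, z up, face towards -x. Foot 8 mm thick. 67 mm high; body a barrel along x, 34 mm wide (y), axis 44 mm above the underside, widest from x = -8 to +10 mm; head, ears, trunk beyond x = -13 mm. Grip across y at x = 0, 44 mm above the underside. About 0.12 kg.
- plinth_big_round: The larger round plinth, 84 mm in diameter (top face 80 mm). Loose dark hardwood block, 28 mm high, flat top with a slightly stepped edge; it stands on the bench. Origin: centre of its underside, so its top is 28 mm above the origin; z up. It belongs to the owl.
- plinth_small_round: The smaller round plinth, 62 mm in diameter (top face 58 mm). Loose dark hardwood block, 28 mm high, flat top with a slightly stepped edge; it stands on the bench. Origin: centre of its underside, so its top is 28 mm above the origin; z up. It belongs to the rabbit.
- plinth_square: The square plinth, 74 x 74 mm (top face 70 x 70 mm), sides along its x and y. Loose dark hardwood block, 28 mm high, flat top with a slightly stepped edge; it stands on the bench. Origin: centre of its underside, so its top is 28 mm above the origin; z up. It belongs to the bear.
- plinth_long: The long plinth with half-round ends, 94 mm along x by 62 mm along y (top face 90 x 58 mm). Loose dark hardwood block, 28 mm high, flat top with a slightly stepped edge; it stands on the bench. Origin: centre of its underside, so its top is 28 mm above the origin; z up. It belongs to the elephant.
- turntable: Low metal modelling turntable (round aluminium disc 110 mm in diameter on a grey foot), empty at the start, fixed to the bench; the disc does not turn. Origin: centre of its underside; the disc's flat top is 34 mm above it. Free for parking one figure.
- glue_bottle: White plastic glue bottle with a pointed nozzle, loose, standing on the bench among the plinths, 40 mm in diameter, 120 mm high. Origin: centre of its underside; z up. Not part of the job.
Not all that is in view belongs to the job. What is shaped like the rabbit but pink, purple or red is not meant.

How it is judged (in metres and radians):
At the end, for the whole second after the job is handed in: Each figure stands released, at rest and upright (0.08 rad) on its own plinth (owl big round, rabbit small round, bear square, elephant long), underside within 4 mm of its top, centre within 10 mm of its centre; bear and elephant feet lined up with their plinths within 0.26 rad, either way round (horizontal distance between owl and plinth_big_round below 0.01 m and z of owl in the frame of plinth_big_round between 0.024 and 0.032 m and angle between each of owl, plinth_big_round, rabbit, plinth_small_round, bear, plinth_square, elephant, plinth_long's own z axis and vertical below 0.08 rad and linear speed of each of owl, rabbit, bear, elephant below 0.02 m/s and angular speed of each of owl, rabbit, bear, elephant below 0.2 rad/s and horizontal distance between rabbit and plinth_small_round below 0.01 m and z of rabbit in the frame of plinth_small_round between 0.024 and 0.032 m and horizontal distance between bear and plinth_square below 0.01 m and z of bear in the frame of plinth_square between 0.024 and 0.032 m and horizontal distance between elephant and plinth_long below 0.01 m and z of elephant in the frame of plinth_long between 0.024 and 0.032 m and (angle between the x axis of bear and the x axis of plinth_square, either way round below 0.26 rad or angle between the x axis of bear and the y axis of plinth_square, either way round below 0.26 rad) and angle between the x axis of elephant and the x axis of plinth_long, either way round below 0.26 rad); the robot touches nothing.
It fails at once if a figure has fallen over (tilted more than 0.7 rad) (angle between any of owl, rabbit, bear, elephant's own z axis and vertical above 0.7 rad).
It fails at once if a plinth has been shifted more than 40 mm (distance of any of plinth_big_round, plinth_small_round, plinth_square, plinth_long from where it was at the start of the episode above 0.04 m).
It fails at once if the glue bottle has been knocked over or shifted more than 40 mm (angle between glue_bottle's own z axis and vertical above 0.5 rad or distance of glue_bottle from where it was at the start of the episode above 0.04 m).
It also fails if it takes over 125 s, if anything falls off the work surface, if the arm or the gripper's body presses on something with over 40 N, if the wrist force passes 120 N, or if a joint passes its speed limit or range.

ROBOT

A 6-joint arm with a two-finger parallel gripper is mounted at the origin on the work surface. World frame = base frame: x ahead of the robot, y to its left, z up, the work surface at z = 0. Lengths are in mm, angles in rad, forces in N, time in s.
With the tool pointing down it reaches from about 350 to 975 mm from the base axis. Payload 7.1 kg.
Tool frame: the origin (TCP) lies at the very end of the fingers, on their centre line; the grasp point (between the pads) lies 19 mm behind it (ctrl.tcp_to_grasp is the distance from the TCP to the grasp point, in mm); z points along the fingers, x is the direction in which the jaws open and shut, and the axes are right-handed (so a half turn about z gives the same grasp; the last joint's range is limited). The gripper opens to 88 mm and grips with 3 to 60 N. Pads are 20 mm wide; open, the fingers measure 115 mm over their backs; the gripper's body (75 mm by 178 mm) begins 61 mm behind the grasp point.
Start: joints at [1.17, 0.423, 1.63, -0, 1.089, -0.019], TCP at [232.837, 579.993, 222.675] pointing down, gripper open.
Joint ranges: [-3, 3], [-0.9, 2.11], [0.09, 2.58], [-1.31, 4.45], [0.11, 2.69], [-2.54, 2.54]. Speed limits (rad/s): [2.39, 2.39, 3.01, 3.14, 3.14, 3.14].

INTERFACE

Orientations are given as a rotation vector (axis times angle).
In Python, from workcell import get_obs, viewer, ctrl, masks_of gives the robot as it stands. The module is installed in compiled form; this text tells all that it offers.
- The arm moves only by the shell command python3 -m inch 'ROWS'. ROWS is JSON, a list of rows, each an object of numbers: "tx", "ty", "tz": the shift along the tool's x, y, z in cm; "ax", "ay", "az": the turn, a rotation vector about the tool's x, y, z in degrees; "jaw": the opening, from 0 (shut) to 1 (fully open). In form: [{"tx": .., "ty": .., "tz": .., "ax": .., "ay": .., "az": .., "jaw": ..}, ...]. A call has 1 to 12 rows; each row shifts and turns the commanded pose from where the row before left it, along the tool's axes as they then stand; what a row does not reach is not made up. A row lasts 1/8 s, in which the tool goes at most 62.5 mm and 10.7 degrees, less where a joint would pass 70% of its speed; a pose out of reach is approached as far as the arm can. A call is refused whole if a number of a shift passes 6.25 or a number of a turn 10.7, either way. A call with a gripper value outside its range is refused whole. The fingers move at their own pace and stop on an object; the grip force is fixed at half the most. Time passes only in rows, so rows that do not move let the fingers close. It gives the time, the measured TCP pose, the force and the opening at its end, in the units of the state.
- get_obs(): the state, without advancing time (a new reading comes with each control period).
- viewer.get_image(name): name is "scene" or "top" or "wrist"; returns (picture, depth): 480x640x3 uint8, red, green, blue; 480x640 float32, mm along the optical axis (not along the pixel's ray), 0 where there is no reading.
- viewer.get_calibration(name): a dict with "fx", "fy", "cx", "cy" (pixels), "rvec" (rotation vector, rad) and "tvec" (3), from world to camera coordinates, as OpenCV has them. Camera axes: x right, y down, z forward; pixel columns grow to the right and rows downward; lengths in mm; the calibration is good to about 2 mm. The wrist camera is an equidistant fisheye: a pixel r from the principal point sees the ray r / f radians off the axis. A picture is of the moment at which its call begins: read the wrist's pose just before it. get_calibration takes no time and is no camera call; for the wrist camera it gives the pose at the moment of the call.
- ctrl.close_job(): hands the job in, once; it reports no verdict.
Trained networks look in the newest picture that a camera, given by its name, has taken for a name from the list of things; names that differ only in an ending like _2 or _b are one class to them, and where a whole thing is asked for, a point or a joint stands for the part that bears it (a point fixed in the world has none). Each returns a list of dicts, best first, with "score" (0 to 1); they miss things now and then, are a little off and sometimes report something else, mostly with a low value. They report only what shows in the picture. A call takes as long as a camera call. They do not tell look-alikes from the thing itself.
- masks_of(camera, thing): "pixels" (480x640 bool, what is visible of it) and "location" ([column, row] in pixels, amid what is visible of it).
The state is a dict: "t": time; "qpos": joint angles; "qvel": joint speeds; "joint_torque": joint torques, N m; "ee_pos": TCP position; "orientation": TCP orientation; "ft_force": force on the tool from outside, world axes, zero at the start; "moment": the same for the moment, N m; "width": finger opening in mm.
Only numpy, scipy, OpenCV 4.12 (cv2) and the standard library are available. Lean on these libraries where they do the work, as an engineer would, in place of code of your own. Each camera call takes 0.05 s, during which the arm holds its last target. There are 200 camera calls.

## Working session

There is one attempt and no reset: what is moved stays moved. The work goes in short steps, Python scripts to look and compute and a shell command to move; the robot and the scene stay as the last step left them, time stands still between calls to the robot, and variables do not carry over. Pictures are saved under pics/ and viewed, about 12 in all and at most 16, crops included, and the job is handed in when it is done.

```bash
mkdir -p pics; python3 - <<'E'
from workcell import get_obs, viewer
import cv2
print(get_obs())
for n in ("top","scene"):
    im,d=viewer.get_image(n); cv2.imwrite(f"pics/{n}0.png",im[...,::-1]); print(n,viewer.get_calibration(n))
print(viewer.get_calibration("wrist"))
E
```

```text
{'t': 0.0, 'qpos': array([ 1.17000966e+00,  4.23839709e-01,  1.63069020e+00,  1.62695142e-05,
        1.08858544e+00, -1.90193098e-02]), 'qvel': array([ 6.23327298e-05, -6.25936166e-04,  2.00089218e-03, -1.30309442e-03,
        2.13259289e-03,  6.18745720e-04]), 'joint_torque': array([-2.52404381e-03, -5.44628334e+01, -2.73659688e+01,  6.41357596e-02,
        2.28298717e-02, -1.34340053e-04]), 'ee_pos': array([232.61734008, 579.50038055, 221.90231985]), 'orientation': array([ 2.60188946e+00,  1.75915921e+00, -2.01837350e-03]), 'ft_force': array([0.85082043, 0.07350815, 0.37786614]), 'moment': array([-0.00123329,  0.00941971,  0.04439735]), 'width': 88.06470200787095}
top {'fx': 452.49414326452927, 'fy': 452.49414326452927, 'cx': 320.8769045717534, 'cy': 239.44256078407153, 'rvec': array([ 2.10381572, -2.13321262,  0.19403521]), 'tvec': array([ 33.38406944, 529.86625736, 753.64054165])}
scene {'fx': 497.75129161698743, 'fy': 497.75129161698743, 'cx': 316.80922778438884, 'cy': 239.55702233862462, 'rvec': array([ 2.40790781,  0.5322655 , -0.20658763]), 'tvec': array([-516.86201198, -119.52459902,  917.35458324])}
{'fx': 371.64829954431775, 'fy': 371.64829954431775, 'cx': 319.04523764376825, 'cy': 234.87426009745013, 'rvec': array([-2.39083463, -1.61520472, -0.23986701]), 'tvec': array([-623.69691953,  -35.53195513,  392.48044407])}
```

View pics/top0.png

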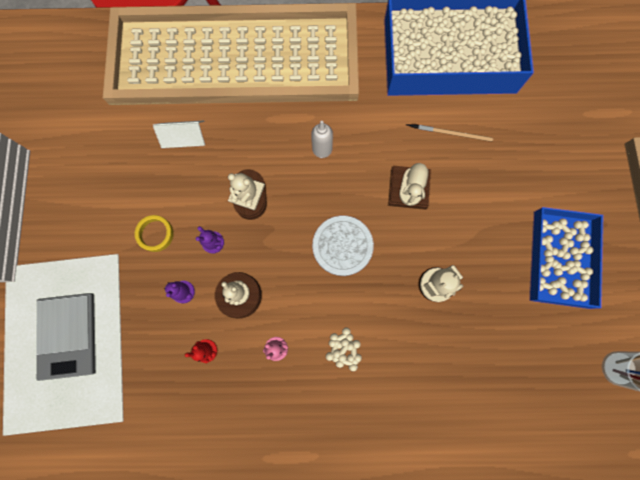

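View pics/scene0.png

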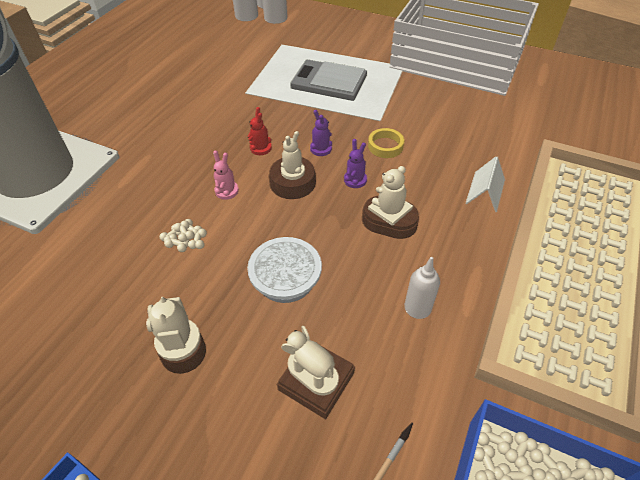

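The bear is on the long plinth, the rabbit on the big round, the elephant on the square and the owl on the small round, so this is two swaps. I'll build ortho tiles from the point clouds.

```bash
cat > h.py <<'E'
import numpy as np, cv2
from workcell import get_obs, viewer, masks_of
from scipy.spatial.transform import Rotation as R
def cloud(n):
    c=viewer.get_calibration(n); im,d=viewer.get_image(n)
    v,u=np.mgrid[:480,:640]; x=(u-c['cx'])/c['fx']; y=(v-c['cy'])/c['fy']
    if n=="wrist":
        r=np.hypot(x,y); s=np.where(r>1e-6,np.tan(np.minimum(r,1.4))/np.maximum(r,1e-6),1); x=x*s; y=y*s
    P=np.stack([x*d,y*d,d],-1)
    W=(P-c['tvec'])@cv2.Rodrigues(c['rvec'])[0]
    W[d<=0]=np.nan
    return im,W
E
python3 - <<'E'
from h import *
T=cloud("top"); S=cloud("scene")
px={'bear':(246,190),'rabbit':(235,293),'elephant':(412,186),'owl':(440,284),'tt':(343,245),'glue':(322,145)}
A=np.concatenate([T[1].reshape(-1,3),S[1].reshape(-1,3)]);C=np.concatenate([T[0].reshape(-1,3),S[0].reshape(-1,3)])
k=~np.isnan(A[:,0]);A=A[k];C=C[k]
np.savez("c0.npz",A=A,C=C,n=np.sum(~np.isnan(T[1][...,0])))
tiles=[]
for n,(u,v) in px.items():
    c=np.nanmedian(T[1][v-4:v+5,u-4:u+5].reshape(-1,3),0); print(n,c.round())
    if n=='glue': continue
    row=[]
    for lo,hi in((15,200),(32,39),(38,80)):
        t=np.zeros((200,200,3),np.uint8)
        m=(abs(A-c)[:,:2]<70).all(1)&(A[:,2]>lo)&(A[:,2]<hi)
        a=A[m];o=np.argsort(a[:,2]);a=a[o];cc=C[m][o]
        for p,q in zip(a,cc):
            i,j=int(100-(p[0]-c[0])*1.4),int(100-(p[1]-c[1])*1.4)
            cv2.circle(t,(j,i),1,q.tolist(),-1)
        row.append(t)
    tiles.append(np.vstack(row))
cv2.imwrite("pics/tiles.png",np.hstack(tiles[:4])[...,::-1])
# table / top heights
tt=A[(abs(A[:,:2]-np.array([0,0]))>=0).all(1)]
n0=int(np.sum(~np.isnan(T[1][...,0])))
for nm,a in(("top",A[:n0]),("scene",A[n0:])): 
    z=a[:,2]; print(nm,np.median(z[abs(z)<8]))
E
```

```text
bear [612. 154.  83.]
rabbit [435. 168.  90.]
elephant [ 614. -133.   90.]
owl [ 443. -166.  106.]
tt [523. -14.  34.]
glue [704.  22.  61.]
top -0.20046530041056557
scene -0.04239999411640854
```

View pics/tiles.png

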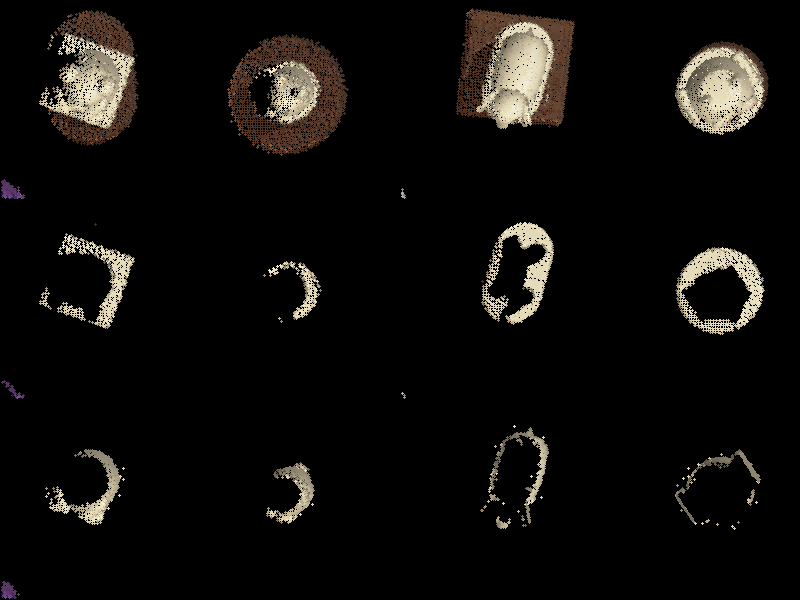

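```bash
python3 - <<'E'
from h import *
from scipy.optimize import least_squares
f=np.load("c0.npz");A,C=f['A'],f['C'].astype(int)
cr=(C[:,0]>150)&(C[:,2]>110)
bright=C.sum(1)
def rect(P,nm):
    r=cv2.minAreaRect(P[:,:2].astype(np.float32)); print(nm,'rect c',np.round(r[0],1),'size',np.round(r[1],1),'ang',round(r[2],1),len(P))
def circ(P,nm,r0):
    # boundary pts by angle
    h=cv2.convexHull(P[:,:2].astype(np.float32))[:,0]
    s=least_squares(lambda p:np.hypot(*(h-p[:2]).T)-p[2],[*P[:,:2].mean(0),r0],loss='soft_l1'); 
    s2=least_squares(lambda p:np.hypot(*(h-p[:2]).T)-r0,P[:,:2].mean(0),loss='soft_l1'); print(nm,'circ',s.x.round(1),'fixed',s2.x.round(1),'exp r',r0)
def near(c,lo,hi,r=60): return (np.hypot(*(A[:,:2]-c).T)<r)&(A[:,2]>lo)&(A[:,2]<hi)
foot={'bear':(612,154),'rabbit':(437,162),'elephant':(616,-128),'owl':(443,-163)}
for n,c in foot.items():
    m=near(c,33,38.5)&(bright>250)
    P=A[m]; 
    # drop isolated
    d=((P[:,None,:2]-P[None,:,:2])**2).sum(-1); P=P[(d<16).sum(1)>4]
    (circ(P,n,{'rabbit':21,'owl':30}[n]) if n in('rabbit','owl') else rect(P,n))
    Q=A[near(c,24,31,62)]; d=((Q[:,None,:2]-Q[None,:,:2])**2).sum(-1); Q=Q[(d<16).sum(1)>4]
    pl={'bear':'long','rabbit':'big','elephant':'square','owl':'small'}[n]
    print('  z top',np.median(Q[:,2]))
    (circ(Q,pl,{'rabbit':40.5,'owl':29.5}[n]) if n in('rabbit','owl') else rect(Q,pl))
    if n=='owl': Q=A[near(c,5,26,62)];circ(Q,'small low',31)
m=near((523,-14),31,37,70);circ(A[m],'tt',55)
m=near((704,15),20,70,45);circ(A[m],'glue',20)
# owl wings: points z 55-90
P=A[near((443,-163),50,85,40)];
h=cv2.convexHull(P[:,:2].astype(np.float32));print(cv2.minAreaRect(h)); rel=P[:,:2]-[443,-163]
best=[]
for t in range(0,180,2):
    n_=np.array([np.cos(np.radians(t)),np.sin(np.radians(t))]);p=rel@n_
    best.append((np.sum(p>p.max()-2.5)+np.sum(p<p.min()+2.5),t,round(np.ptp(p),1)))
print(sorted(best)[-6:])
# elephant barrel pts z>60
P=A[near((620,-135),68,84,45)];rect(P,'barrel')
E
```

```text
bear rect c [625.6 163.3] size [53.5 54.4] ang 70.1 524
  z top 27.669774537291154
long rect c [628.1 159.2] size [91.  59.3] ang 0.1 972
rabbit circ [441.2 174.8  20.1] fixed [440.9 175.7] exp r 21
  z top 27.68794732810079
big circ [438.  178.1  40.7] fixed [438.  178.2] exp r 40.5
elephant rect c [ 633.5 -145.2] size [41.7 72.8] ang 74.1 778
  z top 27.610749187260694
square rect c [ 636.7 -143.3] size [72.4 71.9] ang 83.2 1519
owl circ [ 449.8 -180.2   30.3] fixed [ 449.8 -180.1] exp r 30
  z top 27.553922665437938
small circ [ 454.3 -183.8   28.4] fixed [ 453.3 -182.8] exp r 29.5
small low circ [ 453.  -182.6   31.7] fixed [ 453.3 -182.6] exp r 31
tt circ [523.9 -13.4  55.5] fixed [523.9 -13.4] exp r 55
glue circ [723.1  21.5  21.1] fixed [723.1  20.8] exp r 20
((446.0681457519531, -175.7442169189453), (49.729881286621094, 48.231529235839844), 26.454883575439453)
[(np.int64(113), 176, np.float64(48.2)), (np.int64(117), 178, np.float64(47.8)), (np.int64(118), 0, np.float64(47.7)), (np.int64(125), 2, np.float64(47.5)), (np.int64(129), 6, np.float64(47.5)), (np.int64(130), 4, np.float64(47.2))]
barrel rect c [ 627.4 -144.6] size [39.2 68.6] ang 69.3 742
```

```bash
cat > plan.py <<'E'
import sys
from h import *
# usage: x y z ang  (mm, deg of tool x axis) sequence
o=get_obs(); p=o['ee_pos']; M=R.from_rotvec(o['orientation']).as_matrix()
v=list(map(float,sys.argv[1:]))
for i in range(0,len(v),4):
    t=np.array(v[i:i+3]); a=np.radians(v[i+3])
    G=R.from_matrix(np.array([[np.cos(a),np.sin(a),0],[np.sin(a),-np.cos(a),0],[0,0,-1]]))
    d=(t-p)@M/10; print('to',v[i:i+4],'shift cm',d.round(2),'turn deg',np.degrees((R.from_matrix(M).inv()*G).as_rotvec()).round(2))
    p=t; M=G.as_matrix()
print('t',o['t'],'now',o['ee_pos'].round(1),'xang',np.degrees(np.arctan2(M[1,0],M[0,0])).round(1),'w',round(o['width'],1),'q',o['qpos'].round(2))
E
python3 plan.py 633.5 -145.2 222 74.1
```

```text
to [633.5, -145.2, 222.0, 74.1] shift cm [-52.34  64.2    0.07] turn deg [-0.    0.05 -5.97]
t 0.2 now [232.7 579.7 222.2] xang 74.1 w 87.5 q [ 1.17  0.42  1.63  0.    1.09 -0.02]
```

```bash
python3 -m inch '[{"tx":-2,"ty":2.5,"jaw":1},{"tx":-3.5,"ty":4.3},{"tx":-3.5,"ty":4.3},{"tx":-3.5,"ty":4.3},{"tx":-3.5,"ty":4.3},{"tx":-3.5,"ty":4.3},{"tx":-3.5,"ty":4.3},{"tx":-3.5,"ty":4.3},{"tx":-3.5,"ty":4.3},{"tx":-3.5,"ty":4.3},{"tx":-3.5,"ty":4.3},{"tx":-3.5,"ty":4.3}]'
python3 plan.py 633.5 -145.2 222 74.1
```

```text
to [633.5, -145.2, 222.0, 74.1] shift cm [-52.34  64.2    0.07] turn deg [-0.    0.05 -5.97]
t 0.2 now [232.7 579.7 222.2] xang 74.1 w 87.5 q [ 1.17  0.42  1.63  0.    1.09 -0.02]$[0]: bad value
```

```bash
python3 -m inch '[{"tx":-2.0,"ty":2.5,"tz":0,"ax":0,"ay":0,"az":0,"jaw":1},{"tx":-3.5,"ty":4.3,"tz":0,"ax":0,"ay":0,"az":0,"jaw":1}]'
python3 plan.py 633.5 -145.2 222 74.1
```

```text
t: 0.45
ee_pos: [275.4, 503.7, 222.4]
orientation: [-2.6, -1.763, -0.0]
ft_force: [0.2, -0.3, 0.8]
width: 87.8
to [633.5, -145.2, 222.0, 74.1] shift cm [-4.701e+01  5.730e+01  2.000e-02] turn deg [ 0.   -0.02 -5.84]
t 0.45 now [275.4 503.7 222.4] xang 74.1 w 87.8 q [ 1.05  0.35  1.75  0.    1.05 -0.14]
```

```bash
python3 -m inch '[{"tx":-3.6,"ty":4.4,"tz":0,"ax":0,"ay":0,"az":0,"jaw":1},{"tx":-3.6,"ty":4.4,"tz":0,"ax":0,"ay":0,"az":0,"jaw":1},{"tx":-3.6,"ty":4.4,"tz":0,"ax":0,"ay":0,"az":0,"jaw":1},{"tx":-3.6,"ty":4.4,"tz":0,"ax":0,"ay":0,"az":0,"jaw":1},{"tx":-3.6,"ty":4.4,"tz":0,"ax":0,"ay":0,"az":0,"jaw":1},{"tx":-3.6,"ty":4.4,"tz":0,"ax":0,"ay":0,"az":0,"jaw":1},{"tx":-3.6,"ty":4.4,"tz":0,"ax":0,"ay":0,"az":0,"jaw":1},{"tx":-3.6,"ty":4.4,"tz":0,"ax":0,"ay":0,"az":0,"jaw":1},{"tx":-3.6,"ty":4.4,"tz":0,"ax":0,"ay":0,"az":0,"jaw":1},{"tx":-3.6,"ty":4.4,"tz":0,"ax":0,"ay":0,"az":0,"jaw":1},{"tx":-3.6,"ty":4.4,"tz":0,"ax":0,"ay":0,"az":0,"jaw":1},{"tx":-3.6,"ty":4.4,"tz":0,"ax":0,"ay":0,"az":0,"jaw":1}]'
python3 plan.py 633.5 -145.2 182 74.1
```

```text
t: 1.95
ee_pos: [605.1, -95.8, 222.6]
orientation: [-2.603, -1.759, -0.0]
ft_force: [-0.1, 1.0, -0.1]
width: 87.8
to [633.5, -145.2, 182.0, 74.1] shift cm [-3.52  4.48  4.06] turn deg [-0.   -0.   -5.99]
t 1.95 now [605.1 -95.8 222.6] xang 74.1 w 87.8 q [-0.18  0.41  1.66  0.    1.08 -1.37]
```

Next I move above the elephant, settle, and take a wrist view to check alignment.

```bash
python3 -m inch '[{"tx":-2.5,"ty":3.0,"tz":0,"ax":0,"ay":0,"az":0,"jaw":1},{"tx":-1.0,"ty":1.5,"tz":0,"ax":0,"ay":0,"az":-6.0,"jaw":1},{"tx":0,"ty":0,"tz":0,"ax":0,"ay":0,"az":0,"jaw":1}]'
python3 plan.py 633.5 -145.2 53 74.1
python3 - <<'E'
from h import *
im,W=cloud("wrist"); cv2.imwrite("pics/w1.png",im[...,::-1])
A=W.reshape(-1,3);C=im.reshape(-1,3).astype(int)
n=(np.hypot(A[:,0]-633,A[:,1]+145)<62)
P=A[n&(A[:,2]>33)&(A[:,2]<38.5)&(C.sum(1)>250)];d=((P[:,None,:2]-P[None,:,:2])**2).sum(-1);P=P[(d<9).sum(1)>6]
print('foot',cv2.minAreaRect(P[:,:2].astype(np.float32)),len(P))
P=A[n&(A[:,2]>24)&(A[:,2]<31)];print('plinth',cv2.minAreaRect(P[:,:2].astype(np.float32)),np.median(P[:,2]))
E
```

```text
t: 2.33
ee_pos: [633.4, -144.3, 222.2]
orientation: [-2.509, -1.89, 0.0]
ft_force: [0.1, -0.3, 0.1]
width: 88.1
to [633.5, -145.2, 53.0, 74.1] shift cm [-0.08  0.04 16.92] turn deg [-0.02 -0.   -0.12]
t 2.325 now [ 633.4 -144.3  222.2] xang 74.1 w 88.1 q [-0.24  0.46  1.57  0.    1.11 -1.53]
foot ((628.1446533203125, -143.1767120361328), (40.84939193725586, 56.56571960449219), 73.52052307128906) 396
plinth ((636.7872314453125, -142.999267578125), (70.70970153808594, 73.5706558227539), 83.07195281982422) 28.99939966793437
```

View pics/w1.png

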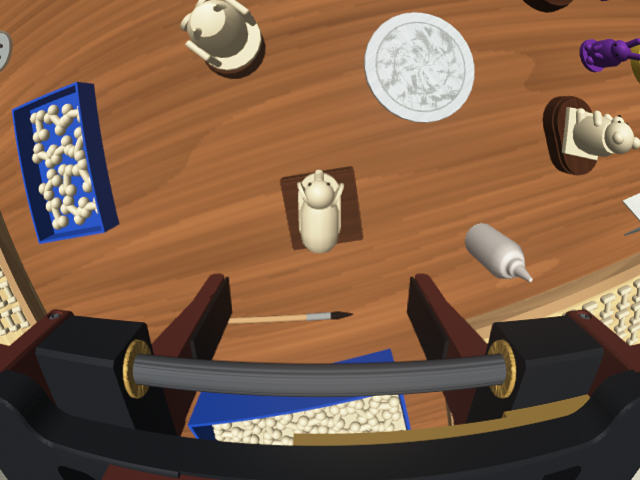

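The wrist view agrees with the top view: elephant at (320,212), aligned between the fingers. I go down and grip.

```bash
python3 -m inch '[{"tx":0,"ty":0,"tz":4.5,"ax":0,"ay":0,"az":0,"jaw":1},{"tx":0,"ty":0,"tz":5.0,"ax":0,"ay":0,"az":0,"jaw":1},{"tx":0,"ty":0,"tz":4.0,"ax":0,"ay":0,"az":0,"jaw":1},{"tx":0,"ty":0,"tz":2.4,"ax":0,"ay":0,"az":0,"jaw":1},{"tx":0,"ty":0,"tz":1.0,"ax":0,"ay":0,"az":0,"jaw":1},{"tx":0,"ty":0,"tz":0,"ax":0,"ay":0,"az":0,"jaw":0.6},{"tx":0,"ty":0,"tz":0,"ax":0,"ay":0,"az":0,"jaw":0.3},{"tx":0,"ty":0,"tz":0,"ax":0,"ay":0,"az":0,"jaw":0},{"tx":0,"ty":0,"tz":0,"ax":0,"ay":0,"az":0,"jaw":0},{"tx":0,"ty":0,"tz":0,"ax":0,"ay":0,"az":0,"jaw":0},{"tx":0,"ty":0,"tz":0,"ax":0,"ay":0,"az":0,"jaw":0}]'
python3 plan.py 633.4 -145 103 74.1 523.9 -13.4 103 74.1
```

```text
t: 3.75
ee_pos: [633.2, -143.4, 53.8]
orientation: [2.507, 1.893, 0.0]
ft_force: [-0.1, -0.9, 1.9]
width: 33.1
to [633.4, -145.0, 103.0, 74.1] shift cm [-0.15  0.06 -4.92] turn deg [0.01 0.   0.02]
to [523.9, -13.4, 103.0, 74.1] shift cm [  9.66 -14.14   0.  ] turn deg [0. 0. 0.]
t 3.75 now [ 633.2 -143.4   53.8] xang 74.1 w 33.1 q [-0.24  0.67  1.66 -0.    0.81 -1.53]
```

```bash
python3 -m inch '[{"tx":0,"ty":0,"tz":-2,"ax":0,"ay":0,"az":0,"jaw":0},{"tx":0,"ty":0,"tz":-4,"ax":0,"ay":0,"az":0,"jaw":0},{"tx":1.5,"ty":-2.1,"tz":0,"ax":0,"ay":0,"az":0,"jaw":0},{"tx":2.5,"ty":-3.7,"tz":0,"ax":0,"ay":0,"az":0,"jaw":0},{"tx":2.7,"ty":-4,"tz":0,"ax":0,"ay":0,"az":0,"jaw":0},{"tx":2.0,"ty":-3.0,"tz":0,"ax":0,"ay":0,"az":0,"jaw":0},{"tx":0.9,"ty":-1.4,"tz":0,"ax":0,"ay":0,"az":0,"jaw":0},{"tx":0,"ty":0,"tz":0,"ax":0,"ay":0,"az":0,"jaw":0}]'
python3 plan.py 523.9 -13.4 60 74.1
```

```text
t: 4.75
ee_pos: [523.2, -11.7, 114.5]
orientation: [2.505, 1.894, 0.001]
ft_force: [0.9, -0.9, -2.0]
width: 33.3
to [523.9, -13.4, 60.0, 74.1] shift cm [-0.14  0.11  5.45] turn deg [ 0.06 -0.01  0.1 ]
t 4.75 now [523.2 -11.7 114.5] xang 74.1 w 33.3 q [-0.05  0.43  1.93 -0.    0.78 -1.34]
```

```bash
python3 -m inch '[{"tx":0,"ty":0,"tz":2.0,"ax":0,"ay":0,"az":0,"jaw":0},{"tx":0,"ty":0,"tz":2.2,"ax":0,"ay":0,"az":0,"jaw":0},{"tx":0,"ty":0,"tz":0.8,"ax":0,"ay":0,"az":0,"jaw":0},{"tx":0,"ty":0,"tz":0.4,"ax":0,"ay":0,"az":0,"jaw":0},{"tx":0,"ty":0,"tz":0,"ax":0,"ay":0,"az":0,"jaw":0}]'
python3 -m inch '[{"tx":0,"ty":0,"tz":0,"ax":0,"ay":0,"az":0,"jaw":0.5},{"tx":0,"ty":0,"tz":0,"ax":0,"ay":0,"az":0,"jaw":0.8},{"tx":0,"ty":0,"tz":0,"ax":0,"ay":0,"az":0,"jaw":1},{"tx":0,"ty":0,"tz":0,"ax":0,"ay":0,"az":0,"jaw":1},{"tx":0,"ty":0,"tz":-4,"ax":0,"ay":0,"az":0,"jaw":1},{"tx":0,"ty":0,"tz":-6,"ax":0,"ay":0,"az":0,"jaw":1},{"tx":0,"ty":0,"tz":-4,"ax":0,"ay":0,"az":0,"jaw":1}]'
python3 plan.py 625.6 163.3 200 70.1 625.6 163.3 49 70.1
```

```text
t: 5.38
ee_pos: [523.7, -12.5, 60.1]
orientation: [2.507, 1.892, 0.001]
ft_force: [-0.1, -0.7, -1.2]
width: 33.0
t: 6.25
ee_pos: [523.4, -12.0, 202.1]
orientation: [2.506, 1.893, 0.002]
ft_force: [1.0, 0.5, -0.1]
width: 87.6
to [625.6, 163.3, 200.0, 70.1] shift cm [19.66  5.03  0.23] turn deg [ 0.11 -0.03  4.03]
to [625.6, 163.3, 49.0, 70.1] shift cm [ 0.   0.  15.1] turn deg [0. 0. 0.]
t 6.25 now [523.4 -12.  202.1] xang 70.1 w 87.6 q [-0.05  0.3   1.87  0.    0.97 -1.34]
```

```bash
python3 -m inch '[{"tx":3,"ty":0.8,"tz":0,"ax":0,"ay":0,"az":0,"jaw":1},{"tx":5,"ty":1.3,"tz":0,"ax":0,"ay":0,"az":0,"jaw":1},{"tx":5,"ty":1.3,"tz":0,"ax":0,"ay":0,"az":0,"jaw":1},{"tx":4.5,"ty":1.1,"tz":0,"ax":0,"ay":0,"az":0,"jaw":1},{"tx":2.1,"ty":0.5,"tz":0,"ax":0,"ay":0,"az":4,"jaw":1},{"tx":0,"ty":0,"tz":0,"ax":0,"ay":0,"az":0,"jaw":1}]'
python3 plan.py 625.6 163.3 49 70.1
python3 - <<'E'
from h import *
im,W=cloud("wrist"); cv2.imwrite("pics/w2.png",im[...,::-1])
A=W.reshape(-1,3);C=im.reshape(-1,3).astype(int)
def rr(c,lo,hi,r,b):
    n=(np.hypot(A[:,0]-c[0],A[:,1]-c[1])<r)&(A[:,2]>lo)&(A[:,2]<hi)&(C.sum(1)>b);P=A[n];d=((P[:,None,:2]-P[None,:,:2])**2).sum(-1);P=P[(d<9).sum(1)>6]
    print(cv2.minAreaRect(P[:,:2].astype(np.float32)),len(P))
rr((626,163),33,39,45,250);rr((628,159),24,31.5,62,0);rr((523,-13),39,44,50,250)
E
```

```text
t: 7.0
ee_pos: [624.7, 164.0, 199.3]
orientation: [-2.569, -1.808, 0.0]
ft_force: [0.7, -1.1, -0.2]
width: 87.7
to [625.6, 163.3, 49.0, 70.1] shift cm [-0.03  0.11 15.03] turn deg [-0.01  0.01  0.18]
t 7.0 now [624.7 164.  199.3] xang 70.1 w 87.7 q [ 0.24  0.48  1.6  -0.    1.06 -0.99]
((625.3414916992188, 164.96182250976562), (52.13261032104492, 48.60266876220703), 70.13813018798828) 717
((629.456298828125, 161.71356201171875), (90.13956451416016, 57.97454833984375), 6.518678665161133) 1529
((526.9503173828125, -7.214397430419922), (29.533960342407227, 70.91559600830078), 69.62046813964844) 970
```

View pics/w2.png

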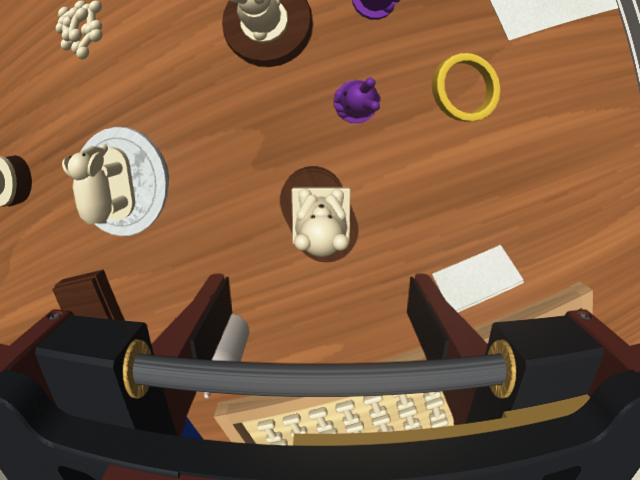

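The bear lies squarely between the fingers. I descend and grip.

```bash
python3 -m inch '[{"tx":0,"ty":0,"tz":4.5,"ax":0,"ay":0,"az":0,"jaw":1},{"tx":0,"ty":0.1,"tz":5.0,"ax":0,"ay":0,"az":0,"jaw":1},{"tx":0,"ty":0,"tz":3.5,"ax":0,"ay":0,"az":0,"jaw":1},{"tx":0,"ty":0,"tz":1.5,"ax":0,"ay":0,"az":0,"jaw":1},{"tx":0,"ty":0,"tz":0.5,"ax":0,"ay":0,"az":0,"jaw":1},{"tx":0,"ty":0,"tz":0,"ax":0,"ay":0,"az":0,"jaw":0.7},{"tx":0,"ty":0,"tz":0,"ax":0,"ay":0,"az":0,"jaw":0.4},{"tx":0,"ty":0,"tz":0,"ax":0,"ay":0,"az":0,"jaw":0},{"tx":0,"ty":0,"tz":0,"ax":0,"ay":0,"az":0,"jaw":0},{"tx":0,"ty":0,"tz":0,"ax":0,"ay":0,"az":0,"jaw":0}]'
python3 plan.py 625.6 163.3 49 70.1
```

```text
t: 8.3
ee_pos: [625.9, 162.8, 50.1]
orientation: [2.571, 1.805, 0.002]
ft_force: [-0.1, 0.4, 2.4]
width: 42.4
to [625.6, 163.3, 49.0, 70.1] shift cm [ 0.04 -0.05  0.11] turn deg [ 0.04 -0.04  0.03]
t 8.3 now [625.9 162.8  50.1] xang 70.1 w 42.4 q [ 0.24  0.67  1.67  0.    0.8  -0.99]
```

```bash
python3 -m inch '[{"tx":0,"ty":0,"tz":-2,"ax":0,"ay":0,"az":0,"jaw":0},{"tx":0,"ty":0,"tz":-4,"ax":0,"ay":0,"az":0,"jaw":0},{"tx":0,"ty":0,"tz":-2,"ax":0,"ay":0,"az":0,"jaw":0}]'
python3 plan.py 636.8 -143.3 131 83.2
```

```text
t: 8.68
ee_pos: [626.6, 162.6, 132.6]
orientation: [2.571, 1.804, 0.005]
ft_force: [0.6, 0.2, -2.1]
width: 42.1
to [636.8, -143.3, 131.0, 83.2] shift cm [-28.42  11.36   0.14] turn deg [  0.16  -0.08 -13.08]
t 8.675 now [626.6 162.6 132.6] xang 83.2 w 42.1 q [ 0.24  0.56  1.64 -0.    0.94 -0.99]
```

```bash
python3 -m inch '[{"tx":-2,"ty":0.8,"tz":0,"ax":0,"ay":0,"az":0,"jaw":0},{"tx":-4,"ty":1.6,"tz":0,"ax":0,"ay":0,"az":0,"jaw":0},{"tx":-4.5,"ty":1.8,"tz":0,"ax":0,"ay":0,"az":0,"jaw":0},{"tx":-4.5,"ty":1.8,"tz":0,"ax":0,"ay":0,"az":0,"jaw":0},{"tx":-4.5,"ty":1.8,"tz":0,"ax":0,"ay":0,"az":0,"jaw":0},{"tx":-4.0,"ty":1.6,"tz":0,"ax":0,"ay":0,"az":0,"jaw":0},{"tx":-3.0,"ty":1.2,"tz":0,"ax":0,"ay":0,"az":0,"jaw":0},{"tx":-1.7,"ty":0.7,"tz":0,"ax":0,"ay":0,"az":0,"jaw":0},{"tx":0,"ty":0,"tz":0,"ax":0,"ay":0,"az":-6.5,"jaw":0},{"tx":0,"ty":0,"tz":0,"ax":0,"ay":0,"az":-6.5,"jaw":0},{"tx":0,"ty":0,"tz":0,"ax":0,"ay":0,"az":0,"jaw":0}]'
python3 plan.py 636.8 -143.3 50 83.2
python3 - <<'E'
from h import *
for c in("wrist","scene","top"):
    im,W=cloud(c)
    A=W.reshape(-1,3);C=im.reshape(-1,3).astype(int)
    for cc,lo,hi,r,b in (((637,-143),24,31.5,58,0),((628,159),24,31.5,62,0)):
        n=(np.hypot(A[:,0]-cc[0],A[:,1]-cc[1])<r)&(A[:,2]>lo)&(A[:,2]<hi)&(C.sum(1)>b);P=A[n];d=((P[:,None,:2]-P[None,:,:2])**2).sum(-1);P=P[(d<16).sum(1)>4]
        if len(P): print(c,cv2.minAreaRect(P[:,:2].astype(np.float32)),len(P))
    if c=="wrist": cv2.imwrite("pics/w3.png",im[...,::-1])
E
```

```text
t: 10.05
ee_pos: [635.2, -141.1, 128.9]
orientation: [-2.351, -2.082, 0.001]
ft_force: [0.9, -0.4, -1.7]
width: 42.3
to [636.8, -143.3, 50.0, 83.2] shift cm [-0.2   0.2   7.89] turn deg [-0.08 -0.01 -0.13]
t 10.05 now [ 635.2 -141.1  128.9] xang 83.2 w 42.3 q [-0.24  0.57  1.63  0.    0.94 -1.69]
wrist ((618.0626831054688, -140.6484375), (69.86083984375, 30.4442138671875), 83.16607666015625) 3897
wrist ((630.7891235351562, 151.17897033691406), (90.21251678466797, 40.35842514038086), 6.354304790496826) 2269
scene ((637.606201171875, -144.18910217285156), (70.88107299804688, 70.64905548095703), 82.88200378417969) 2192
scene ((628.9373779296875, 160.29708862304688), (89.54280853271484, 59.24771499633789), 2.9173593521118164) 1219
top ((636.7346801757812, -137.7533416748047), (61.52688217163086, 70.74801635742188), 82.94503021240234) 774
top ((627.55859375, 162.57313537597656), (90.32376098632812, 58.25593566894531), 2.6029112339019775) 1242
```

View pics/w3.png

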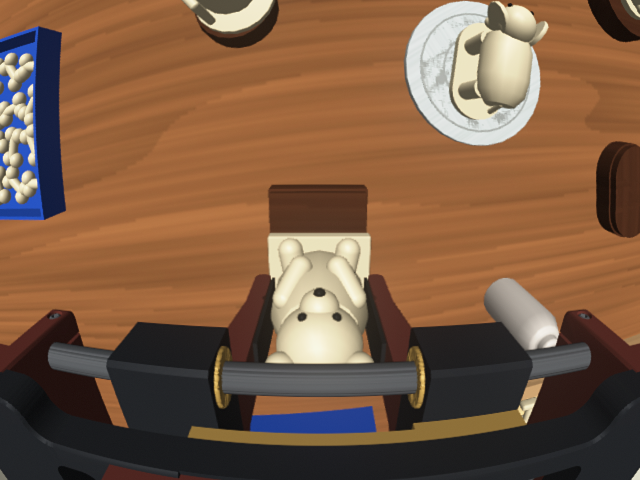

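Bear is parallel to the plinth. I lower it and release.

```bash
python3 -m inch '[{"tx":-0.2,"ty":0.2,"tz":2.5,"ax":0,"ay":0,"az":0,"jaw":0},{"tx":0,"ty":0,"tz":3.2,"ax":0,"ay":0,"az":0,"jaw":0},{"tx":0,"ty":0,"tz":1.4,"ax":0,"ay":0,"az":0,"jaw":0},{"tx":0,"ty":0,"tz":0.5,"ax":0,"ay":0,"az":0,"jaw":0},{"tx":0,"ty":0,"tz":0,"ax":0,"ay":0,"az":0,"jaw":0}]'
python3 plan.py 636.8 -143.3 50 83.2
```

```text
t: 10.82
ee_pos: [638.0, -143.5, 54.1]
orientation: [2.351, 2.084, 0.001]
ft_force: [-0.1, -0.2, -2.3]
width: 42.7
to [636.8, -143.3, 50.0, 83.2] shift cm [ 0.   -0.13  0.41] turn deg [ 0.03  0.   -0.09]
t 10.825 now [ 638.  -143.5   54.1] xang 83.2 w 42.7 q [-0.24  0.68  1.65  0.    0.82 -1.69]
```

```bash
python3 -m inch '[{"tx":0,"ty":-0.1,"tz":0.25,"ax":0,"ay":0,"az":0,"jaw":0},{"tx":0,"ty":0,"tz":0.15,"ax":0,"ay":0,"az":0,"jaw":0},{"tx":0,"ty":0,"tz":0,"ax":0,"ay":0,"az":0,"jaw":0}]'
python3 -m inch '[{"tx":0,"ty":0,"tz":0,"ax":0,"ay":0,"az":0,"jaw":0.6},{"tx":0,"ty":0,"tz":0,"ax":0,"ay":0,"az":0,"jaw":0.8},{"tx":0,"ty":0,"tz":0,"ax":0,"ay":0,"az":0,"jaw":1},{"tx":0,"ty":0,"tz":0,"ax":0,"ay":0,"az":0,"jaw":1},{"tx":0,"ty":0,"tz":-4,"ax":0,"ay":0,"az":0,"jaw":1},{"tx":0,"ty":0,"tz":-6,"ax":0,"ay":0,"az":0,"jaw":1},{"tx":0,"ty":0,"tz":-4.5,"ax":0,"ay":0,"az":0,"jaw":1},{"tx":0,"ty":0,"tz":0,"ax":0,"ay":0,"az":4.5,"jaw":1},{"tx":0,"ty":0,"tz":0,"ax":0,"ay":0,"az":4.5,"jaw":1}]'
python3 plan.py 523.9 -12.9 195 74.1 523.9 -12.9 60 74.1
```

```text
t: 11.2
ee_pos: [637.0, -143.4, 50.1]
orientation: [2.35, 2.084, 0.001]
ft_force: [1.1, 0.8, -1.8]
width: 42.0
t: 12.32
ee_pos: [637.0, -143.3, 195.8]
orientation: [2.508, 1.889, 0.002]
ft_force: [0.4, -0.5, -0.7]
width: 87.9
to [523.9, -12.9, 195.0, 74.1] shift cm [  9.42 -14.47   0.06] turn deg [ 0.1  -0.   -0.12]
to [523.9, -12.9, 60.0, 74.1] shift cm [ 0.   0.  13.5] turn deg [0. 0. 0.]
t 12.325 now [ 637.  -143.3  195.8] xang 74.1 w 87.9 q [-0.24  0.49  1.59 -0.    1.06 -1.53]
```

```bash
python3 -m inch '[{"tx":2.0,"ty":-3.1,"tz":0,"ax":0,"ay":0,"az":0,"jaw":1},{"tx":3.0,"ty":-4.6,"tz":0,"ax":0,"ay":0,"az":0,"jaw":1},{"tx":3.0,"ty":-4.6,"tz":0,"ax":0,"ay":0,"az":0,"jaw":1},{"tx":1.4,"ty":-2.2,"tz":0,"ax":0,"ay":0,"az":0,"jaw":1},{"tx":0,"ty":0,"tz":2,"ax":0,"ay":0,"az":0,"jaw":1},{"tx":0,"ty":0,"tz":4,"ax":0,"ay":0,"az":0,"jaw":1},{"tx":0,"ty":0,"tz":3,"ax":0,"ay":0,"az":0,"jaw":1},{"tx":0,"ty":0,"tz":0,"ax":0,"ay":0,"az":0,"jaw":1}]'
python3 plan.py 523.9 -12.9 60 74.1
```

```text
t: 13.32
ee_pos: [521.2, -13.1, 103.0]
orientation: [-2.505, -1.892, 0.005]
ft_force: [-1.0, 0.2, 0.0]
width: 88.1
to [523.9, -12.9, 60.0, 74.1] shift cm [0.1  0.27 4.3 ] turn deg [-0.25  0.06  0.03]
t 13.325 now [521.2 -13.1 103. ] xang 74.1 w 88.1 q [-0.05  0.45  1.93 -0.    0.76 -1.34]
```

```bash
python3 -m inch '[{"tx":0,"ty":0.2,"tz":2.0,"ax":0,"ay":0,"az":0,"jaw":1},{"tx":0,"ty":0,"tz":1.5,"ax":0,"ay":0,"az":0,"jaw":1},{"tx":0,"ty":0,"tz":0.8,"ax":0,"ay":0,"az":0,"jaw":1},{"tx":0,"ty":0,"tz":0,"ax":0,"ay":0,"az":0,"jaw":0.6},{"tx":0,"ty":0,"tz":0,"ax":0,"ay":0,"az":0,"jaw":0.3},{"tx":0,"ty":0,"tz":0,"ax":0,"ay":0,"az":0,"jaw":0},{"tx":0,"ty":0,"tz":0,"ax":0,"ay":0,"az":0,"jaw":0},{"tx":0,"ty":0,"tz":0,"ax":0,"ay":0,"az":0,"jaw":0}]'
python3 plan.py 523.9 -12.9 60 74.1
python3 -m inch '[{"tx":0,"ty":0,"tz":-2,"ax":0,"ay":0,"az":0,"jaw":0},{"tx":0,"ty":0,"tz":-4,"ax":0,"ay":0,"az":0,"jaw":0},{"tx":0,"ty":0,"tz":-2,"ax":0,"ay":0,"az":0,"jaw":0}]'
python3 plan.py 628.5 160.5 130 94.5
```

```text
t: 14.32
ee_pos: [524.9, -13.8, 61.9]
orientation: [2.507, 1.893, 0.0]
ft_force: [0.6, -0.1, 0.6]
width: 41.0
to [523.9, -12.9, 60.0, 74.1] shift cm [ 0.05 -0.12  0.19] turn deg [ 0.02 -0.    0.02]
t 14.325 now [524.9 -13.8  61.9] xang 74.1 w 41.0 q [-0.05  0.53  1.94 -0.    0.67 -1.34]
t: 14.7
ee_pos: [525.4, -13.8, 143.3]
orientation: [2.506, 1.893, 0.002]
ft_force: [0.3, -0.2, -0.4]
width: 33.2
to [628.5, 160.5, 130.0, 94.5] shift cm [19.58  5.15  1.35] turn deg [ 1.000e-01 -1.000e-02 -2.037e+01]
t 14.7 now [525.4 -13.8 143.3] xang 94.5 w 33.2 q [-0.05  0.39  1.91  0.    0.84 -1.34]
```

The fingers were still closing as the lift began, so I check the hold.

```bash
python3 - <<'E'
from h import *
im,d=viewer.get_image("wrist"); cv2.imwrite("pics/w4.png",im[...,::-1])
im2,_=viewer.get_image("scene"); cv2.imwrite("pics/s4.png",np.hstack([im[:,200:520],im2[100:420,100:400].repeat(1,0) if False else cv2.resize(im2[60:420,120:440],(427,480))])[...,::-1])
print(get_obs()['ft_force'])
E
```

```text
[ 0.73889499  0.40240109 -1.43330995]
```

View pics/s4.png

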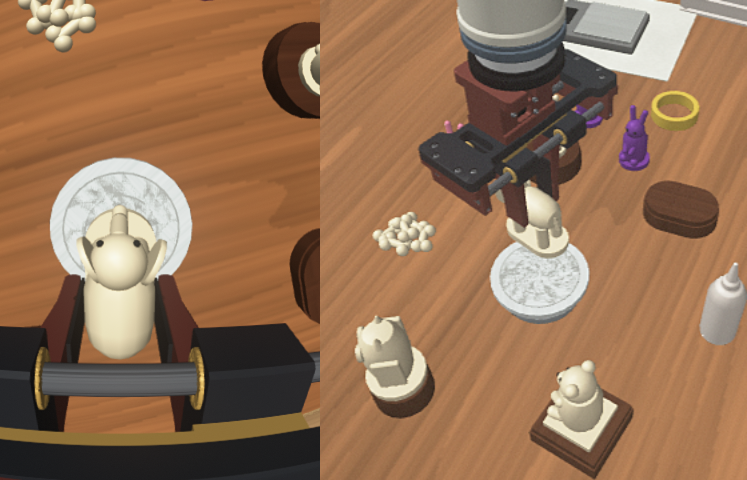

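The elephant is held level and the bear stands on its square plinth. I carry on to the long plinth.

```bash
python3 -m inch '[{"tx":3,"ty":0.8,"tz":0,"ax":0,"ay":0,"az":0,"jaw":0},{"tx":5,"ty":1.3,"tz":0,"ax":0,"ay":0,"az":0,"jaw":0},{"tx":5,"ty":1.3,"tz":0,"ax":0,"ay":0,"az":0,"jaw":0},{"tx":4.5,"ty":1.2,"tz":0,"ax":0,"ay":0,"az":0,"jaw":0},{"tx":2.1,"ty":0.6,"tz":0,"ax":0,"ay":0,"az":0,"jaw":0},{"tx":0,"ty":0,"tz":0.5,"ax":0,"ay":0,"az":-7,"jaw":0},{"tx":0,"ty":0,"tz":0.5,"ax":0,"ay":0,"az":-7,"jaw":0},{"tx":0,"ty":0,"tz":0,"ax":0,"ay":0,"az":-6,"jaw":0},{"tx":0,"ty":0,"tz":0,"ax":0,"ay":0,"az":0,"jaw":0},{"tx":0,"ty":0,"tz":0,"ax":0,"ay":0,"az":0,"jaw":0}]'
python3 plan.py 628.5 160.5 54 94.5
python3 - <<'E'
from h import *
z0=get_obs()['ee_pos'][2]
for c in("wrist","scene","top"):
    im,W=cloud(c);A=W.reshape(-1,3);C=im.reshape(-1,3).astype(int)
    n=(np.hypot(A[:,0]-628,A[:,1]-160)<48)&(C.min(1)>110)&(A[:,2]>60)&(A[:,2]<200);P=A[n]
    # foot = cream points, low band
    lo=np.percentile(P[:,2],1);Q=P[P[:,2]<lo+11]
    print(c,'tcp z',z0.round(1),'lowest',lo.round(1),np.histogram(P[:,2],np.arange(60,150,4))[0],cv2.minAreaRect(Q[:,:2].astype(np.float32)))
E
```

```text
t: 16.05
ee_pos: [628.1, 160.0, 131.2]
orientation: [-2.143, -2.297, 0.001]
ft_force: [-0.2, 0.2, -0.9]
width: 33.0
to [628.5, 160.5, 54.0, 94.5] shift cm [0.04 0.05 7.72] turn deg [-0.05  0.01 -0.51]
t 16.05 now [628.1 160.  131.2] xang 94.5 w 33.0 q [ 0.23  0.56  1.63 -0.    0.94 -1.41]
wrist tcp z 131.2 lowest 97.6 [   0    0    0    0    0    0    0    6   47 1020  147  102   63   21
   13    7   44   65   79  117  404 1211] ((611.5418701171875, 158.67935180664062), (45.382083892822266, 39.20718002319336), 2.930418014526367)
scene tcp z 131.2 lowest 91.2 [  0   0   0   0   0   0   0  31  81 466  50  34  35  38  41  36  39  18
  45  62  82  83] ((629.2284545898438, 156.4853515625), (71.90839385986328, 38.65266036987305), 4.98859977722168)
top tcp z 131.2 lowest 97.4 [0 0 0 0 0 0 0 0 0 2 0 0 0 0 0 0 0 0 0 0 0 0] ((625.78173828125, 140.81939697265625), (1.2676348686218262, 0.0), 169.2286834716797)
```

Depth shows the foot's underside about 41 mm below the TCP, so the grip is about 15 mm high. I'll lower to TCP ≈ 69 and check.

```bash
python3 -m inch '[{"tx":0.1,"ty":0,"tz":2.0,"ax":0,"ay":0,"az":0,"jaw":0},{"tx":0,"ty":0,"tz":2.2,"ax":0,"ay":0,"az":0,"jaw":0},{"tx":0,"ty":0,"tz":1,"ax":0,"ay":0,"az":0,"jaw":0},{"tx":0,"ty":0,"tz":0,"ax":0,"ay":0,"az":0,"jaw":0},{"tx":0,"ty":0,"tz":0,"ax":0,"ay":0,"az":0,"jaw":0}]'
python3 - <<'E'
from h import *
z0=get_obs()['ee_pos'];print(z0)
for c in("wrist","scene"):
    im,W=cloud(c);A=W.reshape(-1,3);C=im.reshape(-1,3).astype(int)
    n=(np.hypot(A[:,0]-628,A[:,1]-160)<48)&(C.min(1)>110)&(A[:,2]>30)&(A[:,2]<120);P=A[n]
    h,e=np.histogram(P[:,2],np.arange(30,70,1));k=e[h.argmax()];Q=P[abs(P[:,2]-k-.5)<4]
    b=np.linalg.lstsq(np.c_[Q[:,:2]-Q[:,:2].mean(0),np.ones(len(Q))],Q[:,2],rcond=None)[0]
    print(c,'mode',k,'slopes',b.round(3),cv2.minAreaRect(Q[:,:2].astype(np.float32)))
    if c=="scene": cv2.imwrite("pics/s5.png",cv2.resize(im[80:320,280:520],(600,600))[...,::-1])
E
```

```text
t: 16.82
ee_pos: [628.8, 161.7, 80.0]
orientation: [2.14, 2.3, 0.001]
ft_force: [-0.6, -0.2, -1.4]
width: 33.0
[628.78510573 161.67300977  80.03410274]
wrist mode 48 slopes [3.3000e-02 1.7000e-02 4.7974e+01] ((614.4451293945312, 160.84840393066406), (39.802181243896484, 39.150028228759766), 1.685893177986145)
scene mode 47 slopes [2.0000e-03 2.2000e-02 4.7048e+01] ((628.7844848632812, 158.19293212890625), (74.20403289794922, 38.926395416259766), 8.742559432983398)
```

View pics/s5.png

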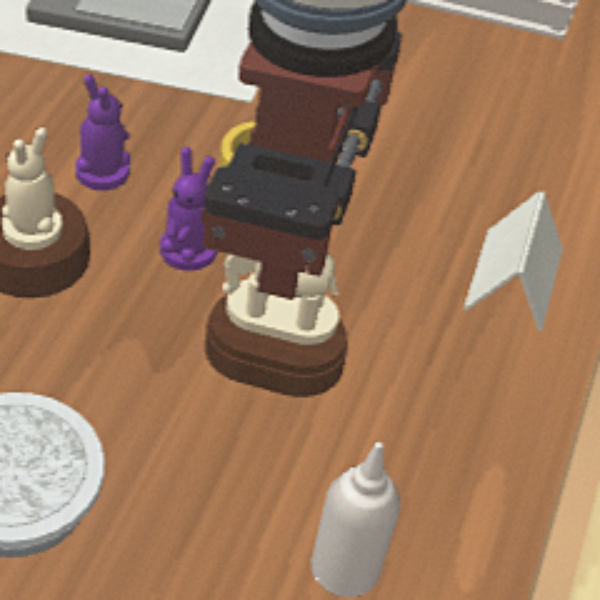

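```bash
python3 -m inch '[{"tx":0,"ty":0,"tz":0.6,"ax":0,"ay":0,"az":0,"jaw":0},{"tx":0,"ty":0,"tz":0.4,"ax":0,"ay":0,"az":0,"jaw":0},{"tx":0,"ty":0,"tz":0.1,"ax":0,"ay":0,"az":0,"jaw":0},{"tx":0,"ty":0,"tz":0,"ax":0,"ay":0,"az":0,"jaw":0}]'
python3 -m inch '[{"tx":0,"ty":0,"tz":0,"ax":0,"ay":0,"az":0,"jaw":0.5},{"tx":0,"ty":0,"tz":0,"ax":0,"ay":0,"az":0,"jaw":0.8},{"tx":0,"ty":0,"tz":0,"ax":0,"ay":0,"az":0,"jaw":1},{"tx":0,"ty":0,"tz":0,"ax":0,"ay":0,"az":0,"jaw":1},{"tx":0,"ty":0,"tz":-4,"ax":0,"ay":0,"az":0,"jaw":1},{"tx":0,"ty":0,"tz":-6,"ax":0,"ay":0,"az":0,"jaw":1},{"tx":0,"ty":0,"tz":-4,"ax":0,"ay":0,"az":0,"jaw":1}]'
python3 - <<'E'
from h import *
def rr(A,C,c,lo,hi,r,b,nm):
    n=(np.hypot(A[:,0]-c[0],A[:,1]-c[1])<r)&(A[:,2]>lo)&(A[:,2]<hi)&(C.sum(1)>b);P=A[n];d=((P[:,None,:2]-P[None,:,:2])**2).sum(-1);P=P[(d<16).sum(1)>4]
    if len(P)>5: print(nm,cv2.minAreaRect(P[:,:2].astype(np.float32)),len(P), np.median(P[:,2]).round(1))
for c in("wrist","scene"):
    im,W=cloud(c);A=W.reshape(-1,3);C=im.reshape(-1,3).astype(int)
    rr(A,C,(628,160),33,39,45,250,c+" ele foot");rr(A,C,(628,160),24,31.5,62,0,c+" long")
    if c=="scene": rr(A,C,(637,-143),33,39,45,250,"bear foot");rr(A,C,(637,-143),24,31.5,60,0,"square")
    if c=="scene": rr(A,C,(440,175),33,39,45,250,"rabbit foot");rr(A,C,(438,178),24,31.5,60,0,"big")
E
python3 plan.py 441 175.5 214 94 441 175.5 47 94
```

```text
t: 17.42
ee_pos: [628.5, 161.6, 69.1]
orientation: [2.14, 2.3, 0.0]
ft_force: [-1.0, 0.3, 4.6]
width: 33.2
t: 18.3
ee_pos: [629.1, 161.7, 211.4]
orientation: [2.139, 2.299, 0.003]
ft_force: [1.3, -0.2, -1.1]
width: 87.5
wrist ele foot ((623.12646484375, 160.85816955566406), (56.34733200073242, 40.6711311340332), 4.89450216293335) 416 37.0
wrist long ((627.4359130859375, 162.0962677001953), (85.1908950805664, 58.11272048950195), 3.5530006885528564) 1586 28.9
scene ele foot ((629.7656860351562, 158.019287109375), (71.04595184326172, 37.301490783691406), 7.12495756149292) 457 35.9
scene long ((631.6456298828125, 152.82899475097656), (86.4131088256836, 53.14303207397461), 20.579673767089844) 500 27.8
bear foot ((636.5775756835938, -145.37425231933594), (52.02265548706055, 52.256500244140625), 82.9417953491211) 592 35.5
square ((637.5118408203125, -143.5955047607422), (71.89373016357422, 70.62600708007812), 82.93787384033203) 1014 27.6
rabbit foot ((445.3412780761719, 169.44143676757812), (39.448974609375, 28.174266815185547), 33.286624908447266) 131 35.6
big ((440.5001220703125, 174.52667236328125), (79.13855743408203, 75.16625213623047), 30.142244338989258) 720 27.8
to [441.0, 175.5, 214.0, 94.0] shift cm [  2.69 -18.89  -0.14] turn deg [ 0.52 -0.09  0.12]
to [441.0, 175.5, 47.0, 94.0] shift cm [ 0.   0.  16.7] turn deg [0. 0. 0.]
t 18.4 now [631.3 162.2 214.2] xang 94.0 w 88.3 q [ 0.23  0.47  1.58  0.    1.09 -1.41]
```

Bear and elephant are both placed. Next is the rabbit.

```bash
python3 -m inch '[{"tx":0.5,"ty":-3,"tz":0,"ax":0,"ay":0,"az":0,"jaw":1},{"tx":0.7,"ty":-5,"tz":0,"ax":0,"ay":0,"az":0,"jaw":1},{"tx":0.7,"ty":-5,"tz":0,"ax":0,"ay":0,"az":0,"jaw":1},{"tx":0.5,"ty":-4,"tz":0,"ax":0,"ay":0,"az":0,"jaw":1},{"tx":0.3,"ty":-1.9,"tz":0,"ax":0,"ay":0,"az":0,"jaw":1},{"tx":0,"ty":0,"tz":0,"ax":0,"ay":0,"az":0,"jaw":1},{"tx":0,"ty":0,"tz":0,"ax":0,"ay":0,"az":0,"jaw":1}]'
python3 plan.py 441 175.5 47 94
python3 - <<'E'
from h import *
from scipy.optimize import least_squares
im,W=cloud("wrist"); cv2.imwrite("pics/w6.png",im[...,::-1])
A=W.reshape(-1,3);C=im.reshape(-1,3).astype(int)
def circ(m,r0):
    P=A[m][:,:2];d=((P[:,None]-P[None])**2).sum(-1);P=P[(d<9).sum(1)>6];h=cv2.convexHull(P.astype(np.float32))[:,0]
    print(least_squares(lambda p:np.hypot(*(h-p).T)-r0,P.mean(0),loss='soft_l1').x,cv2.minAreaRect(h))
D=np.hypot(A[:,0]-440,A[:,1]-176)
circ((D<30)&(A[:,2]>33)&(A[:,2]<39)&(C.sum(1)>250),21);circ((D<55)&(A[:,2]>25)&(A[:,2]<31.5),40.3)
E
```

```text
t: 19.27
ee_pos: [439.5, 175.2, 208.9]
orientation: [2.14, 2.299, 0.002]
ft_force: [-0.3, 0.5, -0.5]
width: 87.8
to [441.0, 175.5, 47.0, 94.0] shift cm [ 0.02  0.12 16.19] turn deg [ 0.08 -0.02  0.12]
t 19.275 now [439.5 175.2 208.9] xang 94.0 w 87.8 q [ 0.35  0.22  1.97 -0.    0.95 -1.29]
[441.3426521  178.01021007] ((434.6888427734375, 177.15496826171875), (27.725555419921875, 40.17911148071289), 5.71072244644165)
[438.9214002  178.82102899] ((438.9154052734375, 178.79150390625), (79.35942840576172, 79.132080078125), 4.751782417297363)
```

View pics/w6.png

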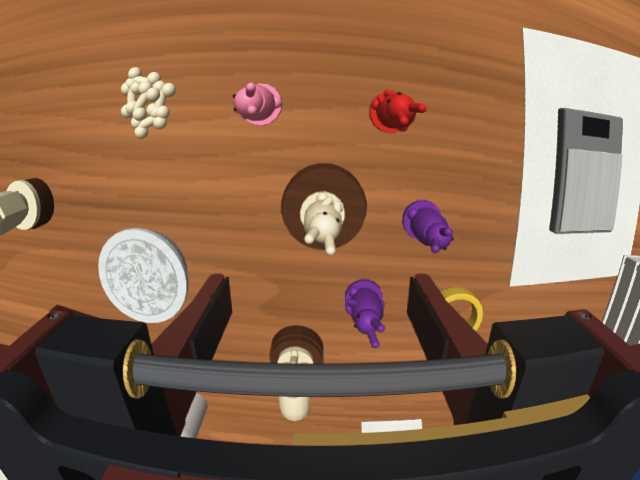

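```bash
python3 -m inch '[{"tx":0.15,"ty":0.1,"tz":2.5,"ax":0,"ay":0,"az":10,"jaw":1},{"tx":0,"ty":0,"tz":4,"ax":0,"ay":0,"az":10,"jaw":1},{"tx":0,"ty":0,"tz":3,"ax":0,"ay":0,"az":0,"jaw":1},{"tx":0,"ty":0,"tz":0,"ax":0,"ay":0,"az":0,"jaw":1},{"tx":0,"ty":0,"tz":0,"ax":0,"ay":0,"az":0,"jaw":1}]'
python3 plan.py 441.2 177 47 74
```

```text
t: 19.95
ee_pos: [440.0, 176.6, 114.3]
orientation: [2.507, 1.893, 0.001]
ft_force: [0.1, -0.3, -0.4]
width: 87.8
to [441.2, 177.0, 47.0, 74.0] shift cm [0.07 0.1  6.73] turn deg [ 0.04 -0.03  0.11]
t 19.95 now [440.  176.6 114.3] xang 74.0 w 87.8 q [ 0.36  0.38  2.03 -0.    0.73 -0.94]
```

```bash
python3 -m inch '[{"tx":0.1,"ty":0.1,"tz":2.5,"ax":0,"ay":0,"az":0,"jaw":1},{"tx":0,"ty":0,"tz":2.7,"ax":0,"ay":0,"az":0,"jaw":1},{"tx":0,"ty":0,"tz":1.2,"ax":0,"ay":0,"az":0,"jaw":1},{"tx":0,"ty":0,"tz":0.3,"ax":0,"ay":0,"az":0,"jaw":1},{"tx":0,"ty":0,"tz":0,"ax":0,"ay":0,"az":0,"jaw":0.5},{"tx":0,"ty":0,"tz":0,"ax":0,"ay":0,"az":0,"jaw":0},{"tx":0,"ty":0,"tz":0,"ax":0,"ay":0,"az":0,"jaw":0},{"tx":0,"ty":0,"tz":0,"ax":0,"ay":0,"az":0,"jaw":0},{"tx":0,"ty":0,"tz":0,"ax":0,"ay":0,"az":0,"jaw":0},{"tx":0,"ty":0,"tz":0,"ax":0,"ay":0,"az":0,"jaw":0},{"tx":0,"ty":0,"tz":0,"ax":0,"ay":0,"az":0,"jaw":0}]'
python3 plan.py 523.9 -13.4 115 74
```

```text
t: 21.32
ee_pos: [440.1, 177.2, 46.7]
orientation: [-2.507, -1.893, -0.0]
ft_force: [0.3, -1.4, 1.3]
width: 32.1
to [523.9, -13.4, 115.0, 74.0] shift cm [-16.04  13.28  -6.83] turn deg [-0.   -0.    0.12]
t 21.325 now [440.1 177.2  46.7] xang 74.0 w 32.1 q [ 0.36  0.51  2.05  0.    0.58 -0.94]
```

```bash
python3 -m inch '[{"tx":0,"ty":0,"tz":-2,"ax":0,"ay":0,"az":0,"jaw":0},{"tx":0,"ty":0,"tz":-4,"ax":0,"ay":0,"az":0,"jaw":0},{"tx":-2,"ty":1.7,"tz":-0.5,"ax":0,"ay":0,"az":0,"jaw":0},{"tx":-4,"ty":3.3,"tz":0,"ax":0,"ay":0,"az":0,"jaw":0},{"tx":-4,"ty":3.3,"tz":0,"ax":0,"ay":0,"az":0,"jaw":0},{"tx":-4,"ty":3.3,"tz":0,"ax":0,"ay":0,"az":0,"jaw":0},{"tx":-2,"ty":1.7,"tz":0,"ax":0,"ay":0,"az":0,"jaw":0},{"tx":0,"ty":0,"tz":0,"ax":0,"ay":0,"az":0,"jaw":0},{"tx":0,"ty":0,"tz":0,"ax":0,"ay":0,"az":0,"jaw":0}]'
python3 plan.py 523.9 -13.4 53 74
```

```text
t: 22.45
ee_pos: [523.4, -12.6, 111.4]
orientation: [-2.506, -1.893, 0.001]
ft_force: [0.3, 0.5, -1.0]
width: 32.4
to [523.9, -13.4, 53.0, 74.0] shift cm [-0.06  0.07  5.84] turn deg [-0.07  0.    0.12]
t 22.45 now [523.4 -12.6 111.4] xang 74.0 w 32.4 q [-0.05  0.44  1.93  0.    0.78 -1.34]
```

```bash
python3 -m inch '[{"tx":0,"ty":0,"tz":2.2,"ax":0,"ay":0,"az":0,"jaw":0},{"tx":0,"ty":0,"tz":2.0,"ax":0,"ay":0,"az":0,"jaw":0},{"tx":0,"ty":0,"tz":1.1,"ax":0,"ay":0,"az":0,"jaw":0},{"tx":0,"ty":0,"tz":0.4,"ax":0,"ay":0,"az":0,"jaw":0},{"tx":0,"ty":0,"tz":0,"ax":0,"ay":0,"az":0,"jaw":0},{"tx":0,"ty":0,"tz":0,"ax":0,"ay":0,"az":0,"jaw":0}]'
```

```text
t: 23.2
ee_pos: [524.6, -13.1, 55.2]
orientation: [2.506, 1.893, 0.001]
ft_force: [-0.4, 0.2, -1.0]
width: 32.5
```

```bash
python3 -m inch '[{"tx":0,"ty":0,"tz":0.15,"ax":0,"ay":0,"az":0,"jaw":0},{"tx":0,"ty":0,"tz":0.1,"ax":0,"ay":0,"az":0,"jaw":0},{"tx":0,"ty":0,"tz":0,"ax":0,"ay":0,"az":0,"jaw":0}]'
python3 -m inch '[{"tx":0,"ty":0,"tz":0,"ax":0,"ay":0,"az":0,"jaw":0.5},{"tx":0,"ty":0,"tz":0,"ax":0,"ay":0,"az":0,"jaw":0.8},{"tx":0,"ty":0,"tz":0,"ax":0,"ay":0,"az":0,"jaw":1},{"tx":0,"ty":0,"tz":0,"ax":0,"ay":0,"az":0,"jaw":1},{"tx":0,"ty":0,"tz":-4,"ax":0,"ay":0,"az":0,"jaw":1},{"tx":0,"ty":0,"tz":-6,"ax":0,"ay":0,"az":0,"jaw":1},{"tx":0,"ty":0,"tz":-5.5,"ax":0,"ay":0,"az":0,"jaw":1}]'
python3 plan.py 449.5 -180 210 74 449.5 -180 210 125 449.5 -180 53 125
```

```text
t: 23.58
ee_pos: [524.5, -13.2, 52.7]
orientation: [2.507, 1.893, 0.001]
ft_force: [-1.2, -0.0, 5.0]
width: 32.4
t: 24.45
ee_pos: [524.0, -13.1, 208.8]
orientation: [-2.507, -1.893, 0.0]
ft_force: [1.7, 0.2, -0.9]
width: 87.8
to [449.5, -180.0, 210.0, 74.0] shift cm [-18.09  -2.6   -0.11] turn deg [-0.02  0.    0.12]
to [449.5, -180.0, 210.0, 125.0] shift cm [0. 0. 0.] turn deg [  0.   0. -51.]
to [449.5, -180.0, 53.0, 125.0] shift cm [ 0.   0.  15.7] turn deg [0. 0. 0.]
t 24.45 now [524.  -13.1 208.8] xang 125.0 w 87.8 q [-0.05  0.29  1.86 -0.    0.98 -1.34]
```

```bash
python3 -m inch '[{"tx":-3,"ty":-0.4,"tz":0,"ax":0,"ay":0,"az":0,"jaw":1},{"tx":-4.5,"ty":-0.6,"tz":0,"ax":0,"ay":0,"az":0,"jaw":1},{"tx":-4.6,"ty":-0.7,"tz":0,"ax":0,"ay":0,"az":0,"jaw":1},{"tx":-4,"ty":-0.6,"tz":0,"ax":0,"ay":0,"az":0,"jaw":1},{"tx":-2,"ty":-0.3,"tz":0,"ax":0,"ay":0,"az":0,"jaw":1},{"tx":0,"ty":0,"tz":0,"ax":0,"ay":0,"az":10.5,"jaw":1},{"tx":0,"ty":0,"tz":0,"ax":0,"ay":0,"az":10.5,"jaw":1},{"tx":0,"ty":0,"tz":0,"ax":0,"ay":0,"az":10.5,"jaw":1},{"tx":0,"ty":0,"tz":0,"ax":0,"ay":0,"az":10.5,"jaw":1},{"tx":0,"ty":0,"tz":0,"ax":0,"ay":0,"az":10.5,"jaw":1},{"tx":0,"ty":0,"tz":0,"ax":0,"ay":0,"az":10.5,"jaw":1}]'
python3 -m inch '[{"tx":0,"ty":0,"tz":0,"ax":0,"ay":0,"az":10.5,"jaw":1},{"tx":0,"ty":0,"tz":0,"ax":0,"ay":0,"az":10.5,"jaw":1},{"tx":0,"ty":0,"tz":0,"ax":0,"ay":0,"az":10.5,"jaw":1},{"tx":0,"ty":0,"tz":0,"ax":0,"ay":0,"az":10.5,"jaw":1},{"tx":0,"ty":0,"tz":0,"ax":0,"ay":0,"az":10.5,"jaw":1},{"tx":0,"ty":0,"tz":0,"ax":0,"ay":0,"az":10.5,"jaw":1},{"tx":0,"ty":0,"tz":0,"ax":0,"ay":0,"az":2.5,"jaw":1},{"tx":0,"ty":0,"tz":0,"ax":0,"ay":0,"az":0,"jaw":1}]'
python3 plan.py 449.5 -180 53 -55
python3 - <<'E'
from h import *
im,W=cloud("wrist"); cv2.imwrite("pics/w7.png",im[...,::-1])
A=W.reshape(-1,3);C=im.reshape(-1,3).astype(int)
D=np.hypot(A[:,0]-450,A[:,1]+180)
for r,lo,hi,b in((45,33,39,250),(45,24,31.5,0)):
    P=A[(D<r)&(A[:,2]>lo)&(A[:,2]<hi)&(C.sum(1)>b)][:,:2];d=((P[:,None]-P[None])**2).sum(-1);P=P[(d<9).sum(1)>6]
    if len(P): print(cv2.minAreaRect(P.astype(np.float32)),cv2.minEnclosingCircle(P.astype(np.float32)))
E
```

```text
t: 25.82
ee_pos: [449.6, -180.0, 207.1]
orientation: [-3.128, -0.295, 0.0]
ft_force: [0.2, -0.1, -0.2]
width: 87.9
t: 26.82
ee_pos: [449.6, -180.1, 207.1]
orientation: [2.795, -1.435, -0.0]
ft_force: [-0.9, -0.3, 0.1]
width: 87.5
to [449.5, -180.0, 53.0, -55.0] shift cm [-1.000e-02  0.000e+00  1.541e+01] turn deg [0.01 0.01 0.66]
t 26.825 now [ 449.6 -180.1  207.1] xang -55.0 w 87.5 q [-0.41  0.24  1.95 -0.    0.96  0.54]
((465.7911376953125, -169.84649658203125), (23.800779342651367, 52.17893600463867), 33.18210983276367) ((461.3043518066406, -172.780517578125), 26.09054183959961)
((478.24359130859375, -181.5349884033203), (10.027580261230469, 42.03399658203125), 1.3970394134521484) ((473.23126220703125, -181.6572265625), 21.0170955657959)
```

View pics/w7.png

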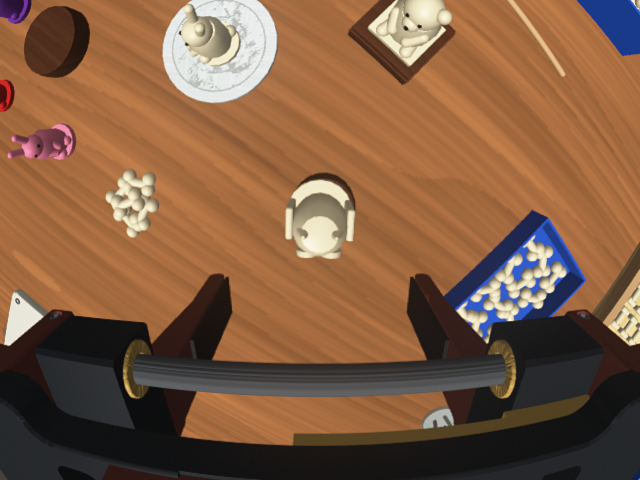

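The owl's wings are parallel to the fingers and centred at (320,222). I descend and grip.

```bash
python3 -m inch '[{"tx":0,"ty":0,"tz":3,"ax":0,"ay":0,"az":0,"jaw":1},{"tx":0,"ty":0,"tz":5,"ax":0,"ay":0,"az":0,"jaw":1},{"tx":0,"ty":0,"tz":4,"ax":0,"ay":0,"az":0,"jaw":1},{"tx":0,"ty":0,"tz":2.5,"ax":0,"ay":0,"az":0,"jaw":1},{"tx":0,"ty":0,"tz":0.9,"ax":0,"ay":0,"az":0,"jaw":1},{"tx":0,"ty":0,"tz":0,"ax":0,"ay":0,"az":0,"jaw":0.7},{"tx":0,"ty":0,"tz":0,"ax":0,"ay":0,"az":0,"jaw":0.4},{"tx":0,"ty":0,"tz":0,"ax":0,"ay":0,"az":0,"jaw":0.2},{"tx":0,"ty":0,"tz":0,"ax":0,"ay":0,"az":0,"jaw":0.2},{"tx":0,"ty":0,"tz":0,"ax":0,"ay":0,"az":0,"jaw":0.2}]'
python3 plan.py 450 -180 53 -55 438.5 178.4 150 -55
```

```text
t: 28.12
ee_pos: [450.2, -180.3, 53.9]
orientation: [-2.794, 1.435, -0.002]
ft_force: [0.0, 0.6, 6.6]
width: 54.4
to [450.0, -180.0, 53.0, -55.0] shift cm [-0.04 -0.    0.09] turn deg [-0.04 -0.06  0.63]
to [438.5, 178.4, 150.0, -55.0] shift cm [-30.02 -19.61  -9.7 ] turn deg [0. 0. 0.]
t 28.125 now [ 450.2 -180.3   53.9] xang -55.0 w 54.4 q [-0.41  0.5   2.03  0.    0.61  0.54]
```

```bash
python3 -m inch '[{"tx":0,"ty":0,"tz":-2,"ax":0,"ay":0,"az":0,"jaw":0.2},{"tx":0,"ty":0,"tz":-4,"ax":0,"ay":0,"az":0,"jaw":0.2},{"tx":0,"ty":0,"tz":-3,"ax":0,"ay":0,"az":0,"jaw":0.2},{"tx":-2,"ty":-1.3,"tz":-0.5,"ax":0,"ay":0,"az":0,"jaw":0.2},{"tx":-4,"ty":-2.6,"tz":0,"ax":0,"ay":0,"az":0,"jaw":0.2},{"tx":-4,"ty":-2.6,"tz":0,"ax":0,"ay":0,"az":0,"jaw":0.2},{"tx":-4,"ty":-2.6,"tz":0,"ax":0,"ay":0,"az":0,"jaw":0.2},{"tx":-4,"ty":-2.6,"tz":0,"ax":0,"ay":0,"az":0,"jaw":0.2},{"tx":-4,"ty":-2.6,"tz":0,"ax":0,"ay":0,"az":0,"jaw":0.2},{"tx":-4,"ty":-2.6,"tz":0,"ax":0,"ay":0,"az":0,"jaw":0.2},{"tx":-2.5,"ty":-1.6,"tz":0,"ax":0,"ay":0,"az":0,"jaw":0.2},{"tx":-1.5,"ty":-1.0,"tz":0,"ax":0,"ay":0,"az":0,"jaw":0.2}]'
python3 -m inch '[{"tx":0,"ty":0,"tz":0,"ax":0,"ay":0,"az":0,"jaw":0.2},{"tx":0,"ty":0,"tz":0,"ax":0,"ay":0,"az":0,"jaw":0.2}]'
python3 plan.py 438.5 178.4 53.9 -55
```

```text
t: 29.62
ee_pos: [433.1, 178.6, 148.2]
orientation: [2.796, -1.433, -0.0]
ft_force: [0.1, -0.2, -0.8]
width: 54.3
t: 29.88
ee_pos: [433.3, 176.5, 148.1]
orientation: [2.794, -1.436, -0.0]
ft_force: [-0.4, 0.6, -1.7]
width: 53.8
to [438.5, 178.4, 53.9, -55.0] shift cm [ 0.14 -0.54  9.42] turn deg [ 0.04 -0.01  0.6 ]
t 29.875 now [433.3 176.5 148.1] xang -55.0 w 53.8 q [ 0.36  0.31  2.03 -0.    0.81  1.31]
```

```bash
python3 -m inch '[{"tx":0.1,"ty":-0.5,"tz":2.5,"ax":0,"ay":0,"az":0,"jaw":0.2},{"tx":0,"ty":0,"tz":3.5,"ax":0,"ay":0,"az":0,"jaw":0.2},{"tx":0,"ty":0,"tz":2,"ax":0,"ay":0,"az":0,"jaw":0.2},{"tx":0,"ty":0,"tz":1,"ax":0,"ay":0,"az":0,"jaw":0.2},{"tx":0,"ty":0,"tz":0,"ax":0,"ay":0,"az":0,"jaw":0.2},{"tx":0,"ty":0,"tz":0,"ax":0,"ay":0,"az":0,"jaw":0.2}]'
python3 plan.py 438.5 178.4 53.9 -55
```

```text
t: 30.62
ee_pos: [438.7, 179.3, 58.9]
orientation: [-2.793, 1.436, -0.001]
ft_force: [-0.2, -0.2, -0.2]
width: 54.2
to [438.5, 178.4, 53.9, -55.0] shift cm [0.06 0.07 0.5 ] turn deg [-0.07 -0.02  0.6 ]
t 30.625 now [438.7 179.3  58.9] xang -55.0 w 54.2 q [ 0.36  0.48  2.05 -0.    0.6   1.31]
```

```bash
python3 -m inch '[{"tx":0,"ty":0,"tz":0.35,"ax":0,"ay":0,"az":0,"jaw":0.2},{"tx":0,"ty":0,"tz":0.15,"ax":0,"ay":0,"az":0,"jaw":0.2},{"tx":0,"ty":0,"tz":0,"ax":0,"ay":0,"az":0,"jaw":0.2}]'
python3 -m inch '[{"tx":0,"ty":0,"tz":0,"ax":0,"ay":0,"az":0,"jaw":0.7},{"tx":0,"ty":0,"tz":0,"ax":0,"ay":0,"az":0,"jaw":0.9},{"tx":0,"ty":0,"tz":0,"ax":0,"ay":0,"az":0,"jaw":1},{"tx":0,"ty":0,"tz":0,"ax":0,"ay":0,"az":0,"jaw":1},{"tx":0,"ty":0,"tz":-4,"ax":0,"ay":0,"az":0,"jaw":1},{"tx":0,"ty":0,"tz":-6,"ax":0,"ay":0,"az":0,"jaw":1},{"tx":0,"ty":0,"tz":-5.5,"ax":0,"ay":0,"az":0,"jaw":1},{"tx":0,"ty":0,"tz":0,"ax":0,"ay":0,"az":0,"jaw":1}]'
python3 plan.py 524.5 -13.2 210 -55  524.5 -13.2 53 -106
```

```text
t: 31.0
ee_pos: [438.4, 179.6, 53.9]
orientation: [-2.794, 1.435, -0.001]
ft_force: [-1.8, -1.5, 6.9]
width: 54.1
t: 32.0
ee_pos: [440.7, 180.4, 212.2]
orientation: [-2.789, 1.432, -0.009]
ft_force: [-0.2, -0.1, -0.7]
width: 87.7
to [524.5, -13.2, 210.0, -55.0] shift cm [20.62  4.47  0.23] turn deg [-0.48 -0.12  0.63]
to [524.5, -13.2, 53.0, -106.0] shift cm [ 0.   0.  15.7] turn deg [-0. -0. 51.]
t 32.0 now [440.7 180.4 212.2] xang -106.0 w 87.7 q [0.36 0.21 1.96 0.   0.95 1.31]
```

```bash
python3 -m inch '[{"tx":3,"ty":0.6,"tz":0,"ax":0,"ay":0,"az":0,"jaw":1},{"tx":5,"ty":1.1,"tz":0,"ax":0,"ay":0,"az":0,"jaw":1},{"tx":5,"ty":1.1,"tz":0,"ax":0,"ay":0,"az":0,"jaw":1},{"tx":5,"ty":1.1,"tz":0,"ax":0,"ay":0,"az":0,"jaw":1},{"tx":2.6,"ty":0.6,"tz":0,"ax":0,"ay":0,"az":10.5,"jaw":1},{"tx":0,"ty":0,"tz":0,"ax":0,"ay":0,"az":10.5,"jaw":1},{"tx":0,"ty":0,"tz":0,"ax":0,"ay":0,"az":10.5,"jaw":1},{"tx":0,"ty":0,"tz":0,"ax":0,"ay":0,"az":10,"jaw":1},{"tx":0,"ty":0,"tz":0,"ax":0,"ay":0,"az":10,"jaw":1},{"tx":0,"ty":0,"tz":3,"ax":0,"ay":0,"az":0,"jaw":1},{"tx":0,"ty":0,"tz":3,"ax":0,"ay":0,"az":0,"jaw":1},{"tx":0,"ty":0,"tz":0,"ax":0,"ay":0,"az":0,"jaw":1}]'
python3 plan.py 524.5 -13.2 52.7 -106
python3 - <<'E'
from h import *
im,W=cloud("scene");A=W.reshape(-1,3);C=im.reshape(-1,3).astype(int)
cv2.imwrite("pics/s8.png",im[...,::-1])
im,W=cloud("top");A=np.r_[A,W.reshape(-1,3)];C=np.r_[C,im.reshape(-1,3).astype(int)]
for nm,c,r,lo,hi,b in(("owlfoot",(438,178),42,33,39,250),("big",(438,178),55,24,31.5,0),("small",(453,-183),45,24,31.5,0)):
    D=np.hypot(A[:,0]-c[0],A[:,1]-c[1])
    P=A[(D<r)&(A[:,2]>lo)&(A[:,2]<hi)&(C.sum(1)>b)][:,:2];d=((P[:,None]-P[None])**2).sum(-1);P=P[(d<16).sum(1)>4]
    if len(P): print(nm,cv2.minAreaRect(P.astype(np.float32)),cv2.minEnclosingCircle(P.astype(np.float32)))
E
```

```text
t: 33.5
ee_pos: [518.9, -14.1, 145.2]
orientation: [1.89, -2.503, -0.007]
ft_force: [0.5, -0.4, 0.4]
width: 87.6
to [524.5, -13.2, 52.7, -106.0] shift cm [-0.26 -0.57  9.24] turn deg [ 0.38 -0.09  0.12]
t 33.5 now [518.9 -14.1 145.2] xang -106.0 w 87.6 q [-0.05  0.38  1.91 -0.    0.85  1.8 ]
owlfoot ((436.03399658203125, 168.65322875976562), (41.838035583496094, 56.615535736083984), 85.931640625) ((437.14031982421875, 176.9377899169922), 30.26590919494629)
big ((438.2601623535156, 175.36477661132812), (79.8497085571289, 76.4223861694336), 2.7595558166503906) ((437.38482666015625, 177.48863220214844), 41.61540603637695)
small ((453.3929138183594, -183.09860229492188), (57.06511306762695, 57.833980560302734), 73.22105407714844) ((453.6476745605469, -183.38551330566406), 29.669998168945312)
```

View pics/s8.png

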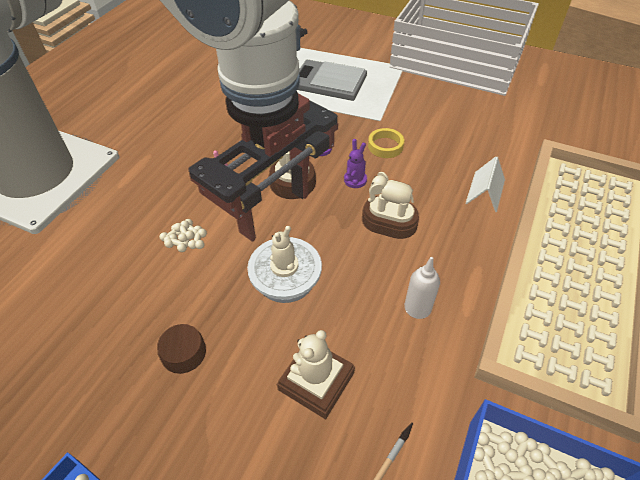

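Bear, elephant, bottle and rabbit all stand well. I pick up the rabbit.

```bash
python3 -m inch '[{"tx":-0.1,"ty":-0.4,"tz":3,"ax":0,"ay":0,"az":0,"jaw":1},{"tx":0,"ty":0,"tz":3.5,"ax":0,"ay":0,"az":0,"jaw":1},{"tx":0,"ty":0,"tz":1.7,"ax":0,"ay":0,"az":0,"jaw":1},{"tx":0,"ty":0,"tz":0.7,"ax":0,"ay":0,"az":0,"jaw":1},{"tx":0,"ty":0,"tz":0,"ax":0,"ay":0,"az":0,"jaw":0.5},{"tx":0,"ty":0,"tz":0,"ax":0,"ay":0,"az":0,"jaw":0},{"tx":0,"ty":0,"tz":0,"ax":0,"ay":0,"az":0,"jaw":0},{"tx":0,"ty":0,"tz":0,"ax":0,"ay":0,"az":0,"jaw":0},{"tx":0,"ty":0,"tz":0,"ax":0,"ay":0,"az":0,"jaw":0},{"tx":0,"ty":0,"tz":0,"ax":0,"ay":0,"az":0,"jaw":0},{"tx":0,"ty":0,"tz":0,"ax":0,"ay":0,"az":0,"jaw":0}]'
python3 plan.py 453.4 -183 110 -106
```

```text
t: 34.98
ee_pos: [525.7, -14.4, 59.3]
orientation: [-1.893, 2.507, -0.0]
ft_force: [-1.2, -0.5, 2.1]
width: 31.9
to [453.4, -183.0, 110.0, -106.0] shift cm [18.19  2.34 -5.07] turn deg [-0.   -0.    0.12]
t 34.975 now [525.7 -14.4  59.3] xang -106.0 w 31.9 q [-0.05  0.53  1.94 -0.    0.67  1.8 ]
```

```bash
python3 -m inch '[{"tx":0,"ty":0,"tz":-2,"ax":0,"ay":0,"az":0,"jaw":0},{"tx":0,"ty":0,"tz":-3.5,"ax":0,"ay":0,"az":0,"jaw":0},{"tx":2,"ty":0.2,"tz":0,"ax":0,"ay":0,"az":0,"jaw":0},{"tx":4,"ty":0.5,"tz":0,"ax":0,"ay":0,"az":0,"jaw":0},{"tx":4,"ty":0.5,"tz":0,"ax":0,"ay":0,"az":0,"jaw":0},{"tx":4,"ty":0.5,"tz":0,"ax":0,"ay":0,"az":0,"jaw":0},{"tx":2.7,"ty":0.4,"tz":0,"ax":0,"ay":0,"az":0,"jaw":0},{"tx":1.4,"ty":0.1,"tz":0,"ax":0,"ay":0,"az":0,"jaw":0},{"tx":0,"ty":0,"tz":0,"ax":0,"ay":0,"az":0,"jaw":0},{"tx":0,"ty":0,"tz":0,"ax":0,"ay":0,"az":0,"jaw":0}]'
python3 plan.py 454.5 -183 53.3 -106
python3 - <<'E'
from h import *
z0=get_obs()['ee_pos']
for c in("wrist","scene","top"):
    im,W=cloud(c);A=W.reshape(-1,3);C=im.reshape(-1,3).astype(int)
    n=(np.hypot(A[:,0]-453,A[:,1]+183)<30)&(C.min(1)>100)&(A[:,2]>60)&(A[:,2]<110);P=A[n]
    if len(P)<20: continue
    h,e=np.histogram(P[:,2],np.arange(60,110,1));k=e[h.argmax()];Q=P[abs(P[:,2]-k-.5)<4]
    print(c,z0.round(1),'foot top mode',k,'low',np.percentile(P[:,2],1),cv2.minEnclosingCircle(Q[:,:2].astype(np.float32)))
    if c=="scene": cv2.imwrite("pics/s9.png",cv2.resize(im[200:400,90:290],(500,500))[...,::-1])
E
```

```text
t: 36.22
ee_pos: [455.0, -182.0, 113.9]
orientation: [1.894, -2.507, -0.001]
ft_force: [0.7, 0.1, -0.5]
width: 32.5
to [454.5, -183.0, 53.3, -106.0] shift cm [0.12 0.02 6.06] turn deg [0.02 0.01 0.14]
t 36.225 now [ 455.  -182.   113.9] xang -106.0 w 32.5 q [-0.4   0.4   2.    0.    0.75  1.44]
wrist [ 455.  -182.   113.9] foot top mode 97 low 95.4224350483355 ((458.7756652832031, -183.44625854492188), 20.083934783935547)
scene [ 455.  -182.   113.9] foot top mode 96 low 89.65909326819258 ((455.5788269042969, -183.28294372558594), 20.835866928100586)
top [ 455.  -182.   113.9] foot top mode 96 low 90.8957680668215 ((438.35040283203125, -180.4844512939453), 13.780037879943848)
```

View pics/s9.png

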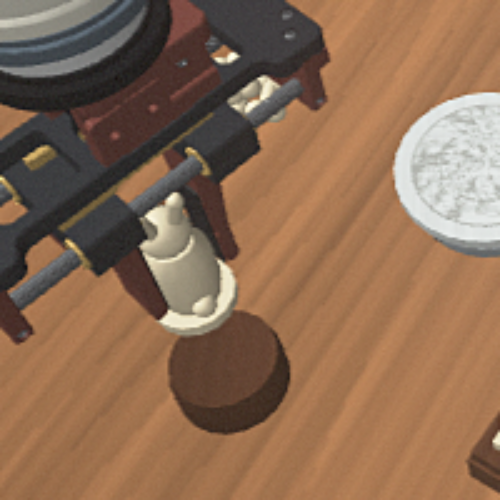

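```bash
python3 -m inch '[{"tx":0,"ty":0.2,"tz":2.2,"ax":0,"ay":0,"az":0,"jaw":0},{"tx":0,"ty":0,"tz":2.0,"ax":0,"ay":0,"az":0,"jaw":0},{"tx":0,"ty":0,"tz":1.1,"ax":0,"ay":0,"az":0,"jaw":0},{"tx":0,"ty":0,"tz":0.4,"ax":0,"ay":0,"az":0,"jaw":0},{"tx":0,"ty":0,"tz":0,"ax":0,"ay":0,"az":0,"jaw":0},{"tx":0,"ty":0,"tz":0,"ax":0,"ay":0,"az":0,"jaw":0}]'
python3 plan.py 453.5 -183 53.3 -106
```

```text
t: 37.12
ee_pos: [453.5, -182.0, 57.7]
orientation: [-1.893, 2.506, -0.001]
ft_force: [0.3, 0.6, -1.6]
width: 32.3
to [453.5, -183.0, 53.3, -106.0] shift cm [ 0.09 -0.03  0.44] turn deg [-0.05 -0.01  0.13]
t 37.125 now [ 453.5 -182.    57.7] xang -106.0 w 32.3 q [-0.41  0.5   2.02 -0.    0.62  1.44]
```

```bash
python3 -m inch '[{"tx":0.1,"ty":0,"tz":0.25,"ax":0,"ay":0,"az":0,"jaw":0},{"tx":0,"ty":0,"tz":0.2,"ax":0,"ay":0,"az":0,"jaw":0},{"tx":0,"ty":0,"tz":0,"ax":0,"ay":0,"az":0,"jaw":0}]'
python3 -m inch '[{"tx":0,"ty":0,"tz":0,"ax":0,"ay":0,"az":0,"jaw":0.5},{"tx":0,"ty":0,"tz":0,"ax":0,"ay":0,"az":0,"jaw":0.8},{"tx":0,"ty":0,"tz":0,"ax":0,"ay":0,"az":0,"jaw":1},{"tx":0,"ty":0,"tz":0,"ax":0,"ay":0,"az":0,"jaw":1},{"tx":0,"ty":0,"tz":-4,"ax":0,"ay":0,"az":0,"jaw":1},{"tx":0,"ty":0,"tz":-6,"ax":0,"ay":0,"az":0,"jaw":1},{"tx":0,"ty":0,"tz":-6,"ax":0,"ay":0,"az":0,"jaw":1},{"tx":0,"ty":4,"tz":-6,"ax":0,"ay":0,"az":0,"jaw":1},{"tx":0,"ty":5,"tz":-3,"ax":0,"ay":0,"az":0,"jaw":1},{"tx":0,"ty":0,"tz":0,"ax":0,"ay":0,"az":0,"jaw":1},{"tx":0,"ty":0,"tz":0,"ax":0,"ay":0,"az":0,"jaw":1}]'
python3 - <<'E'
from h import *
im,W=cloud("scene");A=W.reshape(-1,3);C=im.reshape(-1,3).astype(int)
cv2.imwrite("pics/s10.png",im[...,::-1])
im,W=cloud("top");A=np.r_[A,W.reshape(-1,3)];C=np.r_[C,im.reshape(-1,3).astype(int)]
for nm,c,r,lo,hi,b in(("owlfoot",(438,178),42,33,38.5,250),("big",(438,178),55,24,31.5,0),("rabbitfoot",(453,-183),30,33,38.5,250),("small",(453,-183),45,24,31.5,0),("ele",(628,160),48,33,38.5,250),("long",(628,160),62,24,31.5,0),("bear",(637,-143),48,33,38.5,250),("square",(637,-143),60,24,31.5,0)):
    D=np.hypot(A[:,0]-c[0],A[:,1]-c[1])
    P=A[(D<r)&(A[:,2]>lo)&(A[:,2]<hi)&(C.sum(1)>b)];d=((P[:,None,:2]-P[None,:,:2])**2).sum(-1);P=P[(d<16).sum(1)>4]
    Q=P[:,:2].astype(np.float32); print(nm,np.round(np.hstack(cv2.minAreaRect(Q)),1),np.round(np.hstack(cv2.minEnclosingCircle(Q)),1),'z',np.median(P[:,2]).round(1))
E
```

```text
t: 37.5
ee_pos: [452.9, -183.1, 53.2]
orientation: [-1.893, 2.507, -0.001]
ft_force: [-1.2, 1.2, 7.1]
width: 32.1
t: 38.88
ee_pos: [371.6, -159.8, 294.7]
orientation: [-1.893, 2.507, -0.001]
ft_force: [-0.3, -0.5, -1.0]
width: 88.0
owlfoot [439.6 173.5  60.2  50.2  15.5] [437.9 177.5  30.8] z 35.7
big [438.1 176.4  80.   79.6   8.9] [437.8 177.7  41.5] z 27.7
rabbitfoot [ 456.2 -184.5   42.3   35.3   76.4] [ 452.9 -183.6   21.9] z 35.5
small [ 455.  -183.2   58.9   55.3   77.5] [ 453.5 -182.5   29.9] z 27.6
ele [628.7 157.9  41.2  72.1  86.6] [628.6 160.4  36.4] z 35.9
long [628.1 160.4  91.1  62.1   5. ] [627.9 161.   45.7] z 27.8
bear [ 636.  -144.3   54.5   54.3   83.1] [ 636.2 -144.5   36. ] z 35.6
square [ 636.6 -143.3   72.8   72.1   83.3] [ 637.3 -142.8   49.9] z 27.6
```

View pics/s10.png

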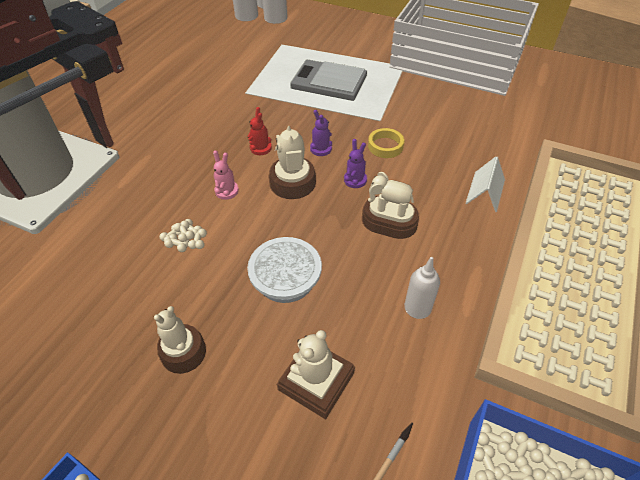

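All four figures stand upright and centred on their own plinths, and the robot is clear of everything. I hand in.

```bash
python3 -c "
from workcell import ctrl
print(ctrl.close_job())"
```

```text
the job is handed in; nothing more can be done
None
```

All four figures are on their own plinths, and I handed the job in at about 39 s of the 125 s allowed. The hand-in gave no verdict.

I made two swaps through the turntable: elephant and bear first, then rabbit and owl.

**Last camera check:**

| Check | Result |
|---|---|
| Foot centres | All within about 3 mm of their plinth centres (limit 10 mm) |
| Foot top faces | At about 36 mm height, so every figure is seated on its plinth |
| Bear alignment | Within about 1° of the square plinth |
| Elephant alignment | Within roughly 8° of the long plinth; the fits disagreed by several degrees because of the half-round ends (limit 15°) |
| Uprightness | All four looked upright in the last picture; I did not measure their tilt at the end |
| Plinths | Measured at the end within about 2 mm of where they started |
| Glue bottle | Still standing, apparently unmoved; judged from the picture, not measured |

**What went wrong on the way:** on its second pickup the elephant was lifted while the fingers were still closing, so it was held about 15 mm too high. It stayed level, and I measured its height and corrected for that before setting it down.

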